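Charge the melting crucible from the weighing scoop

TASK

Charge the bench melting unit: flip its cam lever open, push the swing lid aside, and empty the five ingots from the weighing scoop into the crucible. Before you tip the scoop, rest its lip just inside the crucible's mouth so that no ingot misses the opening. When all five are in, put the empty scoop back level on the balance pan and leave the lid and lever open, without disturbing the other things.

Things in the scene. Friction and masses are not known exactly. Their poses are not given: they have to be found in the camera images.
- furnace: Bench melting unit: pale box 300 x 300 mm, 140 mm high, steel deck, fixed. Origin on the bench under the crucible's axis (the box's centre); +x to its back (dark control panel faces -x), +y to its left, z up. Clamp lever in front (-x) of the crucible, lid pivot behind it (+x); the lid swings out to the +y side, so the crucible's -y side stays clear for the scoop.
- mouth (a point): Centre of the crucible's round mouth, in the plane of its rim, 165 mm above the bench (25 mm above the deck). White ceramic, mouth 58 mm across inside, wall 7 mm, 62 mm deep inside. Axes as furnace. Covered by the lid at the start.
- clamp (a joint): Cam lever (rad; stays where left, turns with about 0.1 N m). 0 to 0.1 = clamped: the handle leans back over the lid, 50 degrees above the horizontal, and a tooth on the lever sits in the lid's fork, so the lid cannot swing. Grows as the handle is pushed up and forward (furnace -x) about its level axle; at 0.7 it stands upright, above 1.2 counts as open, stop at 1.9.
- lever_axis (a point): Centre of the lever's level axle (it runs along furnace y): 95 mm in front of the crucible's axis, 172 mm above the bench.
- lever_end (a point): Centre of the rounded free end of the lever's handle, 77 mm from the axle; it moves with the lever. The grip is a black bar 18 mm thick over its last 37 mm. When clamped it is about 46 mm in front of the crucible's axis and 231 mm above the bench.
- lid (a joint): Swing lid of the crucible (rad, stays where it is left, turns with about 0.1 N m). 0 = over the crucible; grows as the lid swings level, clockwise seen from above, to the furnace +y side; above 1.2 counts as aside, stop at 1.75. Steel disc 90 mm across, 14 mm thick, top 182 mm above the bench, with a sight glass.
- lid_pivot (a point): Point on the lid's upright pivot pin at the level of the lid's top: 95 mm behind the crucible's axis.
- lid_post (a point): Centre of the top of the lid's upright black handle post, 18 mm thick and 32 mm tall (top 214 mm above the bench), 65 mm from the pivot; with the lid shut it stands 30 mm behind the crucible's axis. It moves with the lid.
- scoop: Aluminium weighing scoop, 207 mm long, about 0.16 kg, on the balance pan. Origin at the underside of its flat pan, +x to the spout, z up. Pan 78 x 56 mm (x -40 to +38), walls 28 mm high; then the floor rises 10 mm to a crest at x +74 (underside at z +10 mm) and turns down into a lip ending at x +90. Spout 43 mm wide outside, 37 inside. Smooth: ingots slide out when tipped 0.8 to 1 rad.
- scoop_lip (a point): Lower edge of the lip's end, on the scoop's centre line: x +90, z +4 mm in the scoop's frame, 6 mm lower than the underside of the crest that comes to rest on the crucible's rim. Axes as scoop.
- scoop_grip (a point): Middle of the scoop's straight black handle: x -80, z +36 mm in the scoop's frame. Flat-sided bar along the scoop's x, 14 mm wide, 18 mm high, from x -42 to -116 mm. Axes as scoop.
- ingot0: Casting ingot, plain metal cylinder 11 mm thick and 13.5 mm long, 11 g, lying in the scoop at the start. Origin at its centre, x along the cylinder.
- ingot1: Casting ingot, plain metal cylinder 11 mm thick and 13.5 mm long, 11 g, lying in the scoop at the start. Origin at its centre, x along the cylinder.
- ingot2: Casting ingot, plain metal cylinder 11 mm thick and 13.5 mm long, 11 g, lying in the scoop at the start. Origin at its centre, x along the cylinder.
- ingot3: Casting ingot, plain metal cylinder 11 mm thick and 13.5 mm long, 11 g, lying in the scoop at the start. Origin at its centre, x along the cylinder.
- ingot4: Casting ingot, plain metal cylinder 11 mm thick and 13.5 mm long, 11 g, lying in the scoop at the start. Origin at its centre, x along the cylinder.
- scale: Bench balance, 190 x 160 mm, fixed. Origin on the bench, +x to its back (its display is at -x).
- scale_pan (a point): Centre of the top face of the balance's square steel pan, 130 x 130 mm, 50 mm above the bench. Axes as scale.
- casting_ring: Bystander: grey investment casting ring, 58 mm across, 55 mm tall, standing on the deck of the melting unit at its back corner on the -y side. Origin at the centre of its underside.
- stock_jar: Bystander: white closed jar, 66 mm across, 85 mm tall, behind the balance. Origin at the centre of its underside.
- bowl: Bystander: small white bowl, 76 mm across, 45 mm tall, behind the balance. Origin at the centre of its underside.
Things that resemble listed ones, but are neither listed nor needed, are in the scene too. Several things have the shape of the scoop; the one meant has the colours described above.

How it is judged:
By the outcome, as a careful person would: the job done as asked, in the order asked, and still so for the second after the job is handed in, with the robot touching nothing.
It also fails if it takes over 72 s, if anything falls off the work surface, if the arm or the gripper's body presses on something with over 40 N, if the wrist force passes 120 N, or if a joint passes its speed limit or range.

ROBOT

A 7-joint arm with a two-finger parallel gripper is mounted at the origin on the work surface. World frame = base frame: x ahead of the robot, y to its left, z up, the work surface at z = 0. Lengths are in m, angles in rad, forces in N, time in s.
With the tool pointing down it reaches from about 0.425 to 0.925 m from the base axis. Payload 6.8 kg.
Tool frame: the origin (TCP) lies on the front face of the gripper's body, between the roots of the fingers; the fingertips stand 73 mm ahead of it and the grasp point (between the pads) lies 54 mm ahead of it (tcp_to_tips is the distance from the TCP to the fingertips, in m); z points along the fingers, x is the direction in which the jaws open and shut, and the axes are right-handed (so a half turn about z gives the same grasp; the last joint's range is limited). The gripper opens to 85 mm and grips with 20 to 120 N. Pads are 22 mm wide; open, the fingers measure 114 mm over their backs; the gripper's body (76 mm by 85 mm) begins 54 mm behind the grasp point. The pads swing forward as they close: fully open they stand 13 mm farther back than shut.
Start: joints at [1.137, 0.477, 0.022, 1.555, -0.011, 1.109, -0.083], TCP at [0.216, -0.64, 0.304] pointing down, gripper open.
Joint ranges: [-2.96, 2.96], [-0.34, 2.1], [-1.41, 1.46], [0.24, 2.44], [-1.37, 4.51], [0.17, 1.92], [-2.96, 2.96]. Speed limits (rad/s): [2.39, 2.39, 3.14, 3.14, 3.14, 3.14, 3.14].

INTERFACE

Orientations are given as a unit quaternion [w, x, y, z].
In Python, from station import get_obs, read_camera, hand_in, look_for, silhouettes, tcp_to_tips gives the robot as it stands. The module is installed in compiled form; this text tells all that it offers.
- The arm moves only by the tool apply_moves, never from a script. Its argument "moves" is a list of rows, each a list of 3 entries, a list of its own where there are three numbers: the shift along the tool's x, y, z in units of 25 mm (1.0 is 25 mm), then the turn, a rotation vector about the tool's x, y, z in units of 10 degrees (1.0 is 10 degrees), then the gripper's target within -1 to 1 (fully open at 1, half-way at 0, shut at -1). In form: [[[dx, dy, dz], [rx, ry, rz], jaw], ...]. A call has 1 to 20 rows; each row is the pose to reach, as a shift and turn from the pose commanded when the call began, along the tool's axes at that moment; what a row does not reach only later rows make up. A row lasts 1/8 s, in which the tool goes at most 62.5 mm and 10.7 degrees, less where a joint would pass 70% of its speed; a pose out of reach is approached as far as the arm can. A call with a gripper value outside its range is refused whole. The fingers move at their own pace and stop on an object; "force" is the grip in N (left out, the last holds). Time passes only in rows, so rows that repeat a pose let the fingers close. It gives the time, the measured TCP pose, the force and the opening at its end, in the units of the state.
- get_obs(): the state, without advancing time (a new reading comes with each control period).
- read_camera(name): name is "side" or "top" or "wrist"; returns a dict with "color" (384x512x3 uint8, red, green, blue), "mtx" (3x3 intrinsics, pixels), "eye" and "rotation" of the camera in the world; the wrist camera has in their place "hand_eye" (4x4, takes a point from camera to tool coordinates, whose origin is the TCP and whose axes are the tool frame's). Camera axes: x right, y up, looking along -z (the intrinsics and any distortion apply to the point x, -y, -z); pixel columns grow to the right and rows downward; lengths in m; the calibration is good to about 2 mm. A picture is of the moment at which its call begins: read the wrist's pose just before it. There is no depth.
- hand_in(): hands the job in, once; it reports no verdict.
Trained networks look in the newest picture that a camera, given by its name, has taken for a name from the list of things; names that differ only in an ending like _2 or _b are one class to them, and where a whole thing is asked for, a point or a joint stands for the part that bears it (a point fixed in the world has none). Each returns a list of dicts, best first, with "conf" (0 to 1); they miss things now and then, are a little off and sometimes report something else, mostly with a low value. They report only what shows in the picture. A call takes as long as a camera call. They do not tell look-alikes from the thing itself.
- look_for(camera, query): "pixel" ([row, column] in pixels, amid what is visible of it).
- silhouettes(camera, query): "mask" (384x512 bool, what is visible of it) and "pixel" ([row, column] in pixels, amid what is visible of it).
The state is a dict: "t": time; "q": joint angles; "joint_vel": joint speeds; "joint_torque": joint torques, N m; "eef_pos": TCP position; "tool_rot": TCP orientation; "contact_force": force on the tool from outside, world axes, zero at the start; "torque": the same for the moment, N m; "gripper_width": opening from 0.0 (shut) to 1.0 (fully open).
Only numpy, scipy, OpenCV 4.12 (cv2) and the standard library are available. Lean on these libraries where they do the work, as an engineer would, in place of code of your own. Each camera call takes 0.05 s, during which the arm holds its last target.

## Working session

There is one attempt and no reset: what is moved stays moved. The work goes in short steps, Python scripts to look and compute and a tool call to move; the robot and the scene stay as the last step left them, time stands still between calls to the robot, and variables do not carry over. Pictures are saved under pics/ and viewed, and the job is handed in when it is done.

Besides the shell and the picture viewer there is one more tool, called after "Request:" by a JSON object that holds its "method" and its "body", one argument or row to a line. apply_moves: Moves the arm, as the interface text tells. Its arguments: {"type":"object","properties":{"moves":{"type":"array"},"force":{"type":"number"}},"required":["moves"]}

```bash
mkdir -p pics; ls
cat > h.py <<'E'
import numpy as np, cv2
from station import *
def save(cam,name):
    r=read_camera(cam); cv2.imwrite('pics/'+name,r['color'][:,:,::-1]); return r
def R(q):
    w,x,y,z=q
    from scipy.spatial.transform import Rotation as Ro
    return Ro.from_quat([x,y,z,w]).as_matrix()
E
python3 - <<'E'
from h import *
o=get_obs(); print(o)
for c in ['side','top','wrist']:
    r=save(c,c+'0.png'); print(c,{k:(np.round(v,4).tolist()) for k,v in r.items() if k!='color'})
print(tcp_to_tips)
E
```

```text
pics
{'t': 0.0, 'q': array([ 1.13690523,  0.47782262,  0.02232719,  1.5564513 , -0.01147547,
        1.10929321, -0.08311868]), 'joint_vel': array([ 0.00070816, -0.00095188, -0.00060881, -0.00170036,  0.00049215,
        0.00091864,  0.00129445]), 'joint_torque': array([-8.51569657e-04, -5.96450114e+01,  1.60730269e+00, -2.81194085e+01,
        1.25252159e-02,  9.22719715e-03, -3.54799454e-05]), 'eef_pos': array([ 0.21588982, -0.63906051,  0.30291032]), 'tool_rot': array([-4.73734003e-04,  8.12428746e-01, -5.83059758e-01, -7.92362791e-04]), 'contact_force': array([ 0.62469873, -0.2998156 ,  0.18854835]), 'torque': array([-0.00729358,  0.06133554, -0.00367261]), 'gripper_width': 0.9977450973654255}
side {'mtx': [[352.3191, 0.0, 256.1906], [0.0, 352.3191, 195.0603], [0.0, 0.0, 1.0]], 'eye': [0.2445, 0.825, 0.677], 'rotation': [-0.1476, -0.0937, 0.4825, 0.8583]}
top {'mtx': [[396.4778, 0.0, 259.5186], [0.0, 396.4778, 189.6119], [0.0, 0.0, 1.0]], 'eye': [0.3617, 0.0681, 1.1556], 'rotation': [0.7153, 0.0415, -0.0574, -0.6952]}
wrist {'mtx': [[329.9168, 0.0, 254.3924], [0.0, 329.9168, 188.2683], [0.0, 0.0, 1.0]], 'hand_eye': [[1.0, -0.0008, -0.0002, 0.0002], [-0.0008, -0.9565, -0.2917, -0.0748], [0.0001, 0.2917, -0.9565, -0.0696], [0.0, 0.0, 0.0, 1.0]]}
0.0726
```

View pics/side0.png

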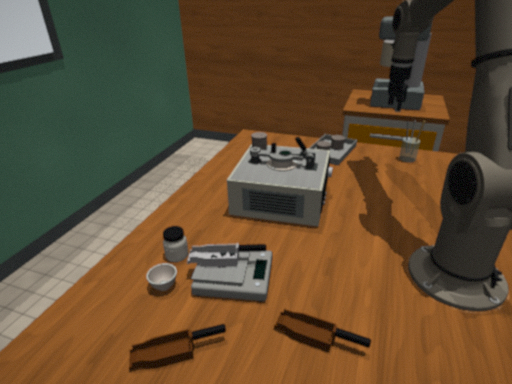

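View pics/top0.png

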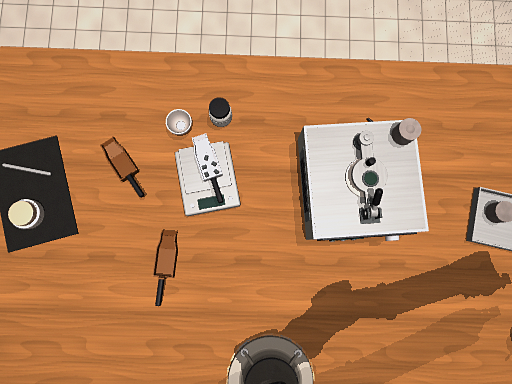

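View pics/wrist0.png

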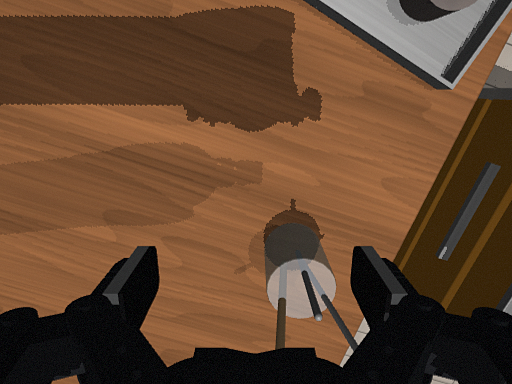

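```bash
cat >> h.py <<'E'
def cam(c):
    r=read_camera(c); 
    if 'eye' in r: return r, np.array(r['eye']), R(r['rotation'])
    o=get_obs(); r=read_camera(c); H=np.array(r['hand_eye']); T=np.eye(4); T[:3,:3]=R(o['tool_rot']); T[:3,3]=o['eef_pos']; W=T@H
    return r,W[:3,3],W[:3,:3]
def ray(C,px):
    r,e,Rm=C; row,col=px; K=np.array(r['mtx'])
    d=np.array([(col-K[0,2])/K[0,0], -(row-K[1,2])/K[1,1], -1.]); return e,Rm@d
def atz(C,px,z):
    e,d=ray(C,px); return e+d*(z-e[2])/d[2]
def proj(C,p):
    r,e,Rm=C; K=np.array(r['mtx']); c=Rm.T@(np.array(p)-e); return np.array([K[1,2]-K[1,1]*c[1]/-c[2], K[0,2]+K[0,0]*c[0]/-c[2]])
def tri(C1,p1,C2,p2):
    e1,d1=ray(C1,p1);e2,d2=ray(C2,p2); A=np.stack([d1,-d2],1); s=np.linalg.lstsq(A,e2-e1,rcond=None)[0]
    a=e1+s[0]*d1;b=e2+s[1]*d2; return (a+b)/2, np.linalg.norm(a-b)
E
python3 - <<'E'
from h import *
T=cam('top');S=cam('side')
im=T[0]['color'][:,:,::-1]
cv2.imwrite('pics/tf.png',cv2.resize(im[105:255,285:445],None,fx=5,fy=4.0*5/4,interpolation=cv2.INTER_CUBIC)[:600*2])
cv2.imwrite('pics/tf.png',cv2.resize(im[110:250,290:440],None,fx=4,fy=4,interpolation=cv2.INTER_CUBIC))
cv2.imwrite('pics/ts.png',cv2.resize(im[95:225,160:260],None,fx=4.5,fy=4.5,interpolation=cv2.INTER_CUBIC))
im=S[0]['color'][:,:,::-1]
cv2.imwrite('pics/sf.png',cv2.resize(im[120:230,220:340],None,fx=5,fy=5,interpolation=cv2.INTER_CUBIC))
for q,z in [('lid_post',.205),('lever_end',.231),('scoop_lip',.06),('scoop_grip',.086),('scale',.03),('scoop',.06),('ingot0',.06),('lid',.182),('casting_ring',.195),('furnace',.14),('clamp',.2),('stock_jar',.085),('bowl',.045),('lid_pivot',.182),('mouth',.165),('scale_pan',.05),('lever_axis',.172)]:
    a=look_for('top',q)[:5]; b=look_for('side',q)[:3]
    print(q)
    for d in a: print('  top',np.round(d['pixel'],1),round(d['conf'],2),np.round(atz(T,d['pixel'],z),3))
    for d in b: print('  side',np.round(d['pixel'],1),round(d['conf'],2),np.round(atz(S,d['pixel'],z),3))
    if a and b: print('   tri',tri(T,a[0]['pixel'],S,b[0]['pixel']))
E
```

```text
lid_post
  top [171.9 369.2] 0.59 [ 0.548 -0.219  0.205]
  top [180.4 205.9] 0.39 [0.515 0.179 0.205]
lever_end
  top [200.1 375.3] 0.72 [ 0.476 -0.225  0.231]
  side [149.8 303.9] 0.44 [ 0.459 -0.167  0.231]
   tri (array([ 0.47677613, -0.23540908,  0.20005867]), np.float64(0.005252423032536595))
scoop_lip
  top [256.3 164.2] 0.93 [0.326 0.299 0.06 ]
  top [160.1 119.1] 0.85 [0.588 0.44  0.06 ]
  top [158.8 209.1] 0.62 [0.6  0.19 0.06]
  side [254.9 217.7] 0.87 [0.598 0.19  0.06 ]
  side [349.7 167. ] 0.65 [0.571 0.479 0.06 ]
  side [332.1 310.7] 0.6 [0.313 0.345 0.06 ]
   tri (array([0.41875768, 0.31102341, 0.21323351]), np.float64(0.195933208004533))
scoop_grip
  top [257.  165.5] 0.75 [0.325 0.29  0.086]
  top [161.1 206.9] 0.71 [0.587 0.193 0.086]
  top [163.3 121.4] 0.71 [0.574 0.425 0.086]
  side [348.8 166.1] 0.97 [0.56  0.492 0.086]
  side [253.5 220.4] 0.95 [0.579 0.209 0.086]
  side [330.7 312.6] 0.81 [0.307 0.361 0.086]
   tri (array([0.44671848, 0.39085672, 0.05225918]), np.float64(0.3072593617916913))
scale
  top [183.  205.5] 0.96 [0.535 0.2   0.03 ]
  side [278.4 240.
[... 1809 characters left out ...]
([ 0.56476965, -0.22696855,  0.17413353]), np.float64(0.00973787887616278))
mouth
  top [182.2 358.5] 0.79 [ 0.528 -0.204  0.165]
  side [181.9 282.6] 0.84 [ 0.496 -0.065  0.165]
   tri (array([ 0.54365745, -0.22991479,  0.06978865]), np.float64(0.001338202762012334))
scale_pan
  top [183.9 204.6] 0.7 [0.529 0.2   0.05 ]
  side [277.2 242. ] 0.82 [0.51  0.236 0.05 ]
  side [278.  162.3] 0.64 [0.697 0.303 0.05 ]
   tri (array([0.52998492, 0.2032604 , 0.01481818]), np.float64(0.009727801882879599))
lever_axis
  top [200.3 375.6] 0.52 [ 0.482 -0.245  0.172]
  side [147.  301.8] 0.49 [ 0.5   -0.32   0.172]
   tri (array([ 0.47921866, -0.23205831,  0.21063882]), np.float64(0.0032719044740974574))
```

View pics/tf.png

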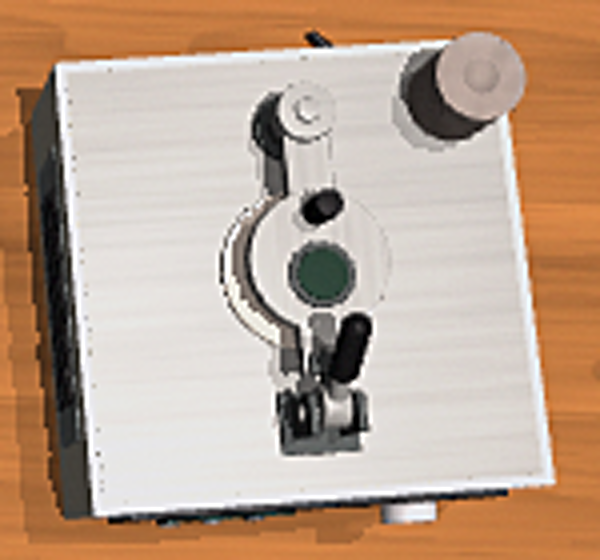

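View pics/ts.png

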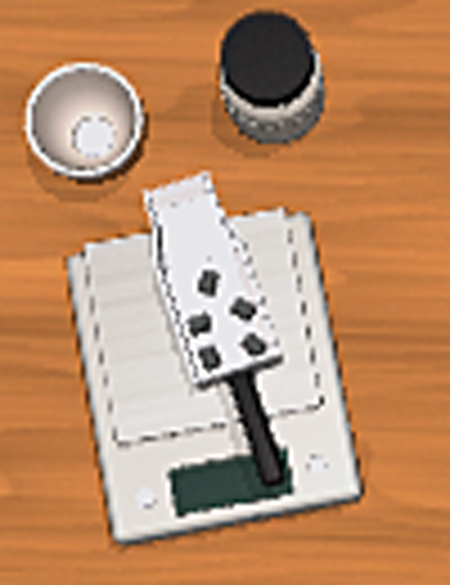

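View pics/sf.png

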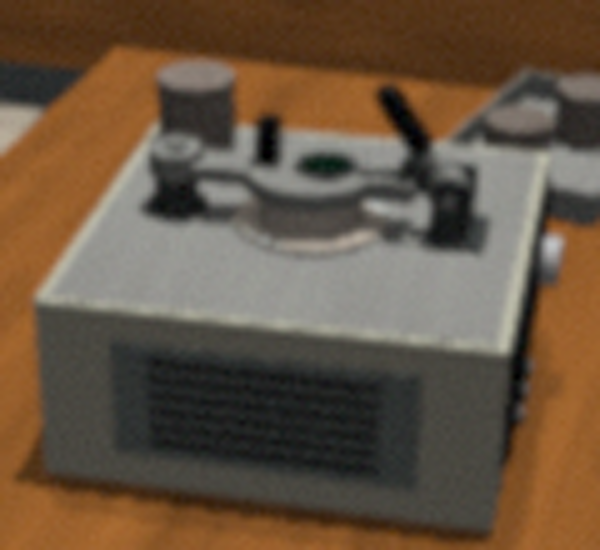

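Run:
```python
from h import *
T=cam('top')
f=lambda x,y:(110+(y+.5)/4-.5,290+(x+.5)/4-.5)
s=lambda x,y:(95+(y+.5)/4.5-.5,160+(x+.5)/4.5-.5)
c=[atz(T,f(*p),.14) for p in [(57,63),(553,483),(92,518)]]
print(np.round(c,4)); print('centre',np.round((c[0]+c[1])/2,4), 'sides',np.linalg.norm(c[0]-c[2]),np.linalg.norm(c[1]-c[2]))
d=c[0]-c[2];print('yaw left',np.degrees(np.arctan2(d[1],d[0]))); d=c[2]-c[1];print('yaw front',np.degrees(np.arctan2(d[1],d[0]))-90)
for n,p,z in [('glass',(322,273),.182),('pivot',(308,108),.19),('posttop',(325,203),.214),('leverend',(355,324),.231),('leverbase',(325,410),.172)]: print(n,np.round(atz(T,f(*p),z),4))
for n,p,z in [('lipR',(210,175),.06),('lipL',(147,192),.06),('hend',(272,481),.095),('hstart',(240,372),.095),('panL',(70,257),.03),('c2',(302,213),.03),('c3',(360,492),.03),('c4',(117,540),.03),('p1',(88,243),.05),('p2',(290,208),.05),('p3',(325,403),.05),('p4',(115,443),.05)]: print(n,np.round(atz(T,s(*p),z),4))
```

```text
[[ 0.6809 -0.0658  0.14  ]
 [ 0.4122 -0.3894  0.14  ]
 [ 0.3817 -0.0916  0.14  ]]
centre [ 0.5466 -0.2276  0.14  ] sides 0.30027137271837423 0.29933692610139506
yaw left 4.918666932601417
yaw front 5.84713752012847
glass [ 0.5373 -0.2284  0.182 ]
pivot [ 0.6413 -0.2184  0.19  ]
posttop [ 0.575  -0.2211  0.214 ]
leverend [ 0.4984 -0.2328  0.231 ]
leverbase [ 0.4522 -0.2323  0.172 ]
lipR [0.6727 0.2011 0.06  ]
lipL [0.6603 0.2401 0.06  ]
hend [0.4761 0.1514 0.095 ]
hstart [0.5414 0.1733 0.095 ]
panL [0.6239 0.2919 0.03  ]
c2 [0.6579 0.1443 0.03  ]
c3 [0.4777 0.1007 0.03  ]
c4 [0.443  0.2522 0.03  ]
p1 [0.6287 0.2771 0.05  ]
p2 [0.6556 0.1506 0.05  ]
p3 [0.531  0.1239 0.05  ]
p4 [0.5018 0.2534 0.05  ]
```

```bash
cat >> h.py <<'E'
from scipy.spatial.transform import Rotation as Ro
FC=np.array([.5465,-.2276,0]); FY=np.radians(5.4)
FR=Ro.from_euler('z',FY).as_matrix()
def F(x,y,z): return FC+FR@np.array([x,y,z])
def down(xaz): # tool down with tool-x at azimuth (rad)
    x=np.array([np.cos(xaz),np.sin(xaz),0]); z=np.array([0,0,-1.]); return np.stack([x,np.cross(z,x),z],1)
import json
def log():
    o=get_obs(); open('log.txt','a').write(json.dumps([list(map(float,o['q'])),list(map(float,o['eef_pos'])),list(map(float,o['tool_rot']))])+'\n'); return o
def rel(p,Rt,o=None,p0=None,R0=None):
    "units row from start pose to target TCP p, rot Rt"
    if p0 is None: o=o or get_obs(); p0=o['eef_pos']; R0=R(o['tool_rot'])
    d=R0.T@(np.array(p)-p0)/.025; r=Ro.from_matrix(R0.T@Rt).as_rotvec()/np.radians(10)
    return np.round(d,2).tolist(),np.round(r,2).tolist()
E
python3 - <<'E'
from h import *
o=log(); Rm=R(o['tool_rot']); print(np.round(Rm,3)); a=np.degrees(np.arctan2(Rm[1,0],Rm[0,0])); print('xaz',a, 'q',o['q'])
for xa in [-84.6, 5.4, -174.6,95.4]:
    Rt=down(np.radians(xa)); print(xa, rel(F(-8,0,0)*0+F(-.010,0,.300),Rt))
E
```

```text
[[ 0.32  -0.947 -0.   ]
 [-0.947 -0.32   0.   ]
 [-0.     0.    -1.   ]]
xaz -71.3356742881439 q [ 1.13691502  0.47701066  0.02241797  1.55539873 -0.01147541  1.10933243
 -0.08310126]
-84.6 ([-11.47, -17.41, 0.16], [0.0, 0.0, 1.33])
5.4 ([-11.47, -17.41, 0.16], [0.0, 0.0, -7.67])
-174.6 ([-11.47, -17.41, 0.16], [0.0, -0.0, 10.33])
95.4 ([-11.47, -17.41, 0.16], [-0.0, 0.0, -16.67])
```

Request:
{"method": "apply_moves", "body": {
  "moves": [
    [[0, 0, -2], [0, 0, 0], -1],
    [[-11.47, -17.41, -2], [0, 0, 1.33], -1],
    [[-11.47, -17.41, -2], [0, 0, 1.33], -1],
    [[-11.47, -17.41, -2], [0, 0, 1.33], -1],
    [[-11.47, -17.41, -2], [0, 0, 1.33], -1],
    [[-11.47, -17.41, -2], [0, 0, 1.33], -1],
    [[-11.47, -17.41, -2], [0, 0, 1.33], -1],
    [[-11.47, -17.41, -2], [0, 0, 1.33], -1],
    [[-11.47, -17.41, -2], [0, 0, 1.33], -1],
    [[-11.47, -17.41, -2], [0, 0, 1.33], -1],
    [[-11.47, -17.41, -2], [0, 0, 1.33], -1],
    [[-11.47, -17.41, -2], [0, 0, 1.33], -1]
  ]
}}

```text
t: 3.5
eef_pos: [0.5356, -0.2303, 0.3538]
tool_rot: [0.001, 0.739, -0.674, 0.0]
contact_force: [0.1, -0.1, -0.2]
gripper_width: -0.002
```

Run:
```python
from h import *
o=log(); print(o['t'],o['eef_pos'],o['q'],o['gripper_width'])
print(rel(F(-.010,0,.2),down(np.radians(-84.6))))
save('wrist','w1.png')
C=cam('wrist')
for n,p in [('post',F(.03,0,.214)),('lever',F(-.046,0,.231)),('pivot',F(.095,0,.182)),('glass',F(0,0,.182))]: print(n,proj(C,p))
for q in ['lid_post','lever_end','lid_pivot']:print(q,[(np.round(d['pixel'],1),round(d['conf'],2)) for d in look_for('wrist',q)][:3])
```

```text
3.5 [ 0.53564572 -0.2302625   0.35384042] [ 0.43133366  0.29032729 -0.16508423  1.71351647  0.05287383  1.14242677
 -1.22836923] -0.00204066962153739
([-0.07, -0.05, 6.15], [0.0, -0.0, -0.02])
post [142.77511258 250.79519202]
lever [262.54365155 251.26211136]
pivot [ 38.79696213 250.66383612]
glass [175.51939859 251.46276761]
lid_post [(array([152. , 253.4]), 0.98)]
lever_end []
lid_pivot [(array([151.2, 254.6]), 0.96)]
```

View pics/w1.png

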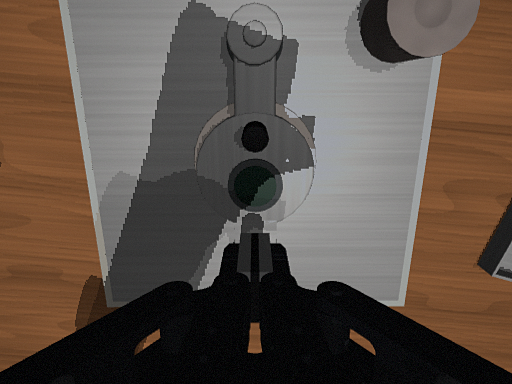

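Request:
{"method": "apply_moves", "body": {
  "moves": [
    [[-0.1, 0, 1.5], [0, 0, 0], -1],
    [[-0.1, 0, 3.0], [0, 0, 0], -1],
    [[-0.1, 0, 3.0], [0, 0, 0], -1],
    [[-0.1, 0.5, 3.0], [0, 0, 0], -1],
    [[-0.1, 0.9, 3.0], [0, 0, 0], -1],
    [[-0.1, 1.3, 3.0], [0, 0, 0], -1],
    [[-0.1, 1.7, 3.0], [0, 0, 0], -1],
    [[-0.1, 2.1, 3.0], [0, 0, 0], -1],
    [[-0.1, 2.5, 3.0], [0, 0, 0], -1],
    [[-0.1, 2.9, 3.0], [0, 0, 0], -1],
    [[-0.1, 3.3, 3.0], [0, 0, 0], -1],
    [[-0.1, 3.7, 3.0], [0, 0, 0], -1],
    [[-0.1, 4.1, 3.0], [0, 0, 0], -1],
    [[-0.1, 4.2, 3.0], [0, 0, 0], -1],
    [[-0.1, 4.2, 3.0], [0, 0, 0], -1],
    [[-0.1, 3.6, 2.5], [0, 0, 0], -1]
  ]
}}

```text
t: 5.8
eef_pos: [0.4451, -0.2346, 0.2902]
tool_rot: [0.001, 0.739, -0.674, -0.002]
contact_force: [1.2, -0.1, -0.3]
gripper_width: -0.002
```

Run:
```python
from h import *
o=log(); print(o['t'],o['eef_pos'],o['q'],o['contact_force'])
r=save('side','s2.png'); im=cv2.imread('pics/s2.png'); cv2.imwrite('pics/s2c.png',cv2.resize(im[80:230,200:360],None,fx=4.5,fy=4,interpolation=cv2.INTER_CUBIC))
```

```text
5.8 [ 0.44508975 -0.23457561  0.29019937] [ 0.50171927  0.21942411 -0.16220914  1.96323295  0.04325649  0.96661528
 -1.15985883] [ 1.23102039 -0.0745342  -0.27057123]
```

View pics/s2c.png

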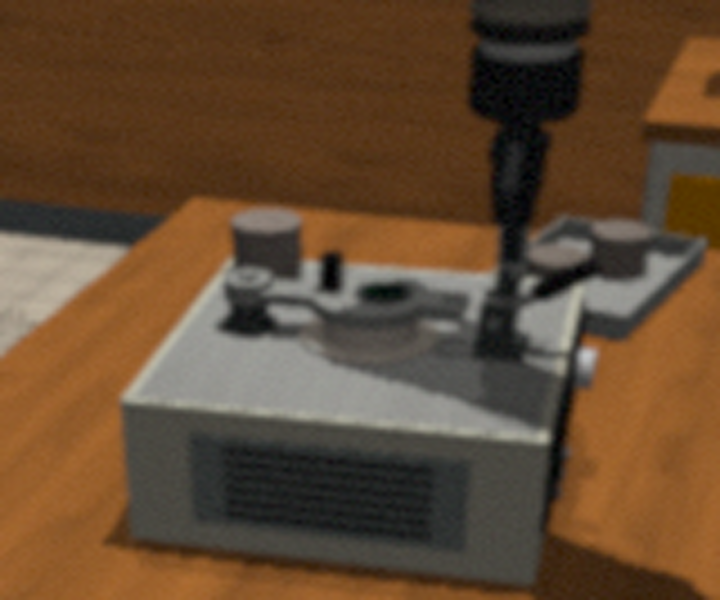

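Run:
```python
from h import *
o=get_obs(); Rt=down(np.radians(-84.6))
def f(x,y,z): print(rel(F(x,y,z+.073),R(o['tool_rot']),o)[0])
f(-.09,0,.265); f(.03,-.045,.265); f(.03,-.045,.194)
for th in np.linspace(0,1.5,9):
    d=.0235 if th<1.3 else .020
    f(.095-.065*np.cos(th)-np.sin(th)*d, .065*np.sin(th)-np.cos(th)*d,.194)
```

```text
[0.1, -0.32, -1.82]
[1.9, -5.12, -1.81]
[1.9, -5.12, 1.03]
[1.04, -5.12, 1.03]
[0.54, -4.99, 1.03]
[0.02, -4.96, 1.03]
[-0.49, -5.02, 1.03]
[-0.98, -5.18, 1.03]
[-1.44, -5.42, 1.03]
[-1.84, -5.75, 1.03]
[-2.21, -6.28, 1.03]
[-2.44, -6.74, 1.03]
```

Request:
{"method": "apply_moves", "body": {
  "moves": [
    [[0.1, -0.3, -1.8], [0, 0, 0], -1],
    [[1.0, -2.7, -1.8], [0, 0, 0], -1],
    [[1.9, -5.1, -1.8], [0, 0, 0], -1],
    [[1.9, -5.1, -1.8], [0, 0, 0], -1],
    [[1.9, -5.1, 0.0], [0, 0, 0], -1],
    [[1.9, -5.1, 1.0], [0, 0, 0], -1],
    [[1.9, -5.1, 1.0], [0, 0, 0], -1],
    [[1.0, -5.1, 1.0], [0, 0, 0], -1],
    [[0.5, -5.0, 1.0], [0, 0, 0], -1],
    [[0.0, -5.0, 1.0], [0, 0, 0], -1],
    [[-0.5, -5.0, 1.0], [0, 0, 0], -1],
    [[-1.0, -5.2, 1.0], [0, 0, 0], -1],
    [[-1.4, -5.4, 1.0], [0, 0, 0], -1],
    [[-1.8, -5.75, 1.0], [0, 0, 0], -1],
    [[-2.2, -6.3, 1.0], [0, 0, 0], -1],
    [[-2.4, -6.75, 1.0], [0, 0, 0], -1],
    [[-2.4, -6.75, 1.0], [0, 0, 0], -1],
    [[-2.0, -6.2, 0.5], [0, 0, 0], -1],
    [[0.1, -6.0, -3.0], [0, 0, 0], 0],
    [[0.1, -6.0, -3.0], [0, 0, 0], 0]
  ]
}}

```text
t: 8.35
eef_pos: [0.5954, -0.226, 0.3701]
tool_rot: [-0.0, 0.738, -0.674, 0.002]
contact_force: [0.0, -0.6, 0.4]
gripper_width: 0.418
```

Run:
```python
from h import *
o=log(); print(o['t'],o['eef_pos'],o['q'],o['contact_force'])
save('wrist','w3.png');C=cam('wrist');print(proj(C,F(0,0,.165)))
r=save('top','t3.png'); im=cv2.imread('pics/t3.png'); cv2.imwrite('pics/t3c.png',cv2.resize(im[90:260,280:450],None,fx=4,fy=3.5,interpolation=cv2.INTER_CUBIC))
```

```text
8.35 [ 0.59542824 -0.2260243   0.37012554] [ 0.38652117  0.36879962 -0.16380004  1.56626239  0.06402506  1.20815102
 -1.26901504] [ 0.00280844 -0.57912159  0.43515103]
[232.05199257 247.71667014]
```

View pics/w3.png

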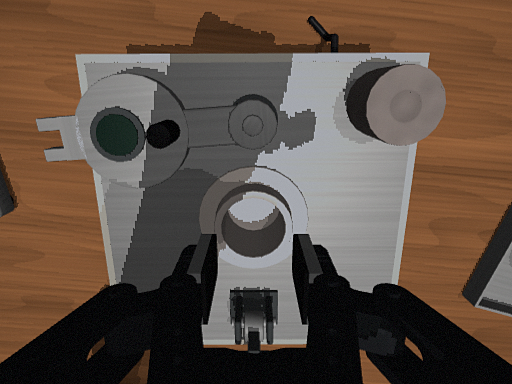

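View pics/t3c.png

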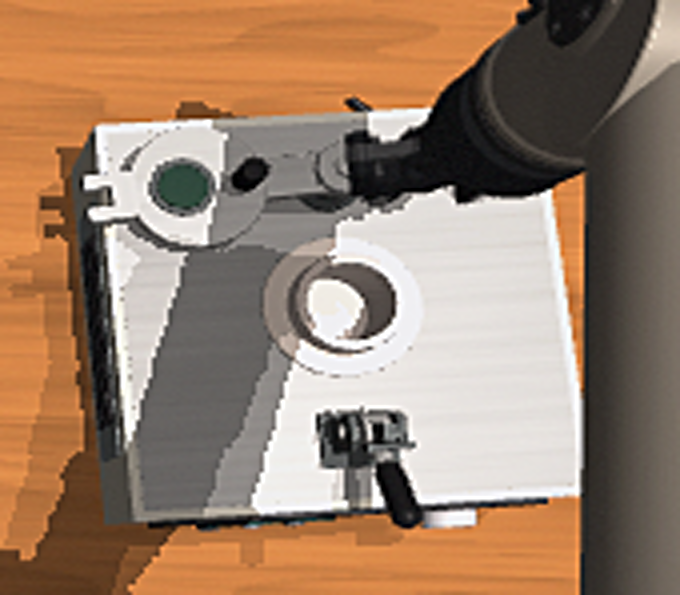

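Run:
```python
from h import *
for c,n,(r0,r1,c0,c1),s in [('wrist','wm.png',(150,290,180,330),5),('top','tm.png',(145,210,335,400),9)]:
    C=cam(c); im=C[0]['color'][:,:,::-1].copy()
    big=cv2.resize(im[r0:r1,c0:c1],None,fx=s,fy=s,interpolation=cv2.INTER_CUBIC)
    for rad,col in [(.029,(0,0,255)),(.036,(255,0,0))]:
        pts=[proj(C,F(rad*np.cos(a),rad*np.sin(a),.165)) for a in np.linspace(0,6.28,60)]
        P=np.array([[(p[1]-c0+.5)*s,(p[0]-r0+.5)*s] for p in pts],int)
        cv2.polylines(big,[P],True,col,1)
    cv2.imwrite('pics/'+n,big[:600,:800])
print(get_obs()['eef_pos'])
```

```text
[ 0.59562056 -0.22217026  0.36530624]
```

View pics/wm.png

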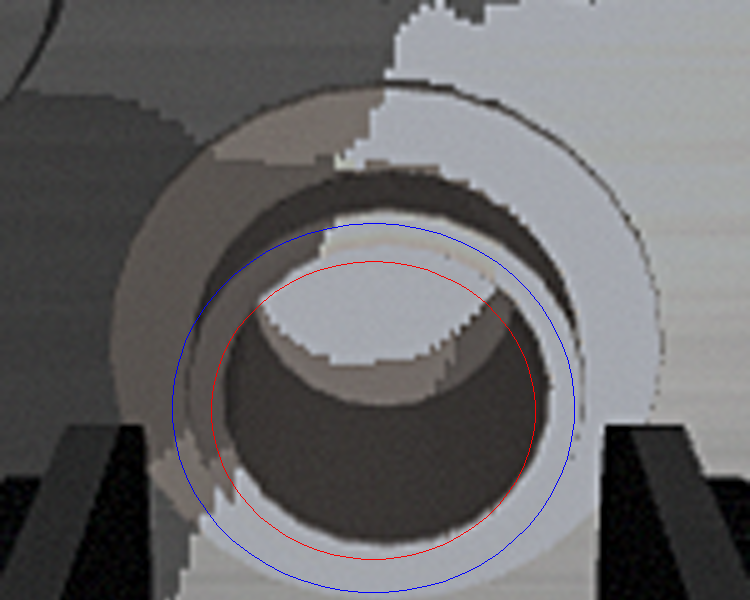

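View pics/tm.png

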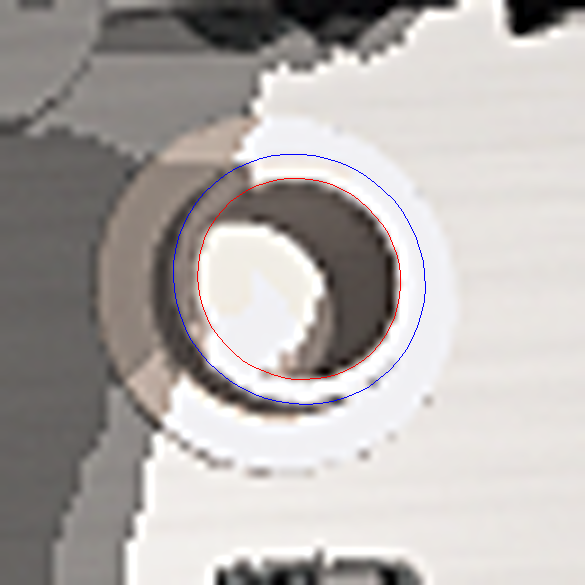

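```bash
cat > kin.py <<'E'
import numpy as np, json, itertools
from scipy.spatial.transform import Rotation as Ro
from scipy.optimize import least_squares
D=[json.loads(l) for l in open('log.txt')]
def fk(q,s,c,L):
    # returns p,R
    r=Ro.from_euler('z',c[0]); p=np.zeros(3)
    ax=['z','y','z','y','z','y','z']
    off=[(0,0,L[0]),(L[4],0,0),(0,0,L[1]),(L[5],0,0),(0,0,L[2]),(L[6],0,0),(0,0,L[3])]
    p=np.array([L[7],0.,0]) 
    for i in range(7):
        r=r*Ro.from_euler(ax[i],s[i]*q[i]); p=p+r.apply(off[i])
    return p,(r*Ro.from_euler('z',c[1])).as_matrix()
def quat(q): return Ro.from_quat([q[1],q[2],q[3],q[0]]).as_matrix()
def fit(pos=True,verbose=0):
    best=[]
    for sg in itertools.product([1,-1],repeat=4):
        s=[sg[0],1,sg[1],1,sg[2],1,sg[3]]
        def res(x):
            o=[]
            for q,p,t in D:
                pp,rr=fk(q,s,x[:2],x[2:]); o+=list((pp-p)*5)+list((rr-quat(t)).ravel())
            return np.array(o+list(1e-3*x[6:]))
        for c0 in (0,np.pi):
          for c1 in (0,np.pi/2,np.pi,-np.pi/2):
            f=least_squares(res,[c0,c1,.35,.4,.4,.2,0,0,0,0]); best.append((f.cost,s,f.x))
    best.sort(key=lambda b:b[0]); return best
if __name__=='__main__':
    for b in fit()[:4]: print(b[0],b[1],np.round(b[2],4))
E
python3 kin.py
```

```text
0.001443085185107685 [-1, 1, -1, 1, -1, 1, -1] [-0.0715  3.0701  3.9392  0.4973  0.4542  3.9284  0.0489 -0.0794  0.0334
 -0.0193]
0.0014430851851573445 [-1, 1, -1, 1, -1, 1, -1] [-0.0715  3.0701  3.939   0.4973  0.4542  3.9282  0.0489 -0.0794  0.0334
 -0.0193]
0.001443085185189517 [-1, 1, -1, 1, -1, 1, -1] [-0.0715 -3.2131  3.939   0.4973  0.4542  3.9282  0.0489 -0.0794  0.0334
 -0.0193]
0.03145710832431372 [-1, 1, -1, 1, 1, 1, -1] [ 3.1534 -0.0202  1.026  -0.2203  0.2183  0.8136  0.2619 -0.5651  1.2887
 -0.093 ]
```

```bash
cat >> h.py <<'E'
SO=np.array([.5817,.1906,.05]); SY=np.radians(19.5)
def Sc(x,y,z,so=None,sy=None):
    so=SO if so is None else so; sy=SY if sy is None else sy
    return so+Ro.from_euler('z',sy).as_matrix()@np.array([x,y,z])
E
python3 - <<'E'
from h import *
p=Sc(-.06,0,0); p[2]=.335
print(p,rel(p,down(np.radians(-70.5))))
E
```

```text
[0.52514151 0.17057159 0.335     ] ([-15.9, 1.32, 1.23], [0.01, 0.01, -1.41])
```

Request:
{"method": "apply_moves", "body": {
  "moves": [
    [[-2, 0.1, 0], [0, 0, -0.2], 0],
    [[-15.9, 1.3, 1.2], [0, 0, -1.4], 0],
    [[-15.9, 1.3, 1.2], [0, 0, -1.4], 0],
    [[-15.9, 1.3, 1.2], [0, 0, -1.4], 0],
    [[-15.9, 1.3, 1.2], [0, 0, -1.4], 0],
    [[-15.9, 1.3, 1.2], [0, 0, -1.4], 0],
    [[-15.9, 1.3, 1.2], [0, 0, -1.4], 0],
    [[-15.9, 1.3, 1.2], [0, 0, -1.4], 0],
    [[-15.9, 1.3, 1.2], [0, 0, -1.4], 0],
    [[-15.9, 1.3, 1.2], [0, 0, -1.4], 0],
    [[-15.9, 1.3, 1.2], [0, 0, -1.4], 0]
  ]
}}

```text
t: 10.07
eef_pos: [0.5271, 0.1686, 0.3363]
tool_rot: [0.0, 0.815, -0.579, 0.0]
contact_force: [0.5, 0.1, -0.6]
gripper_width: 0.5
```

```bash
python3 - <<'E'
from h import *
save('wrist','w4a.png')
o=log(); print(o['t'],o['eef_pos'],o['q'],o['contact_force'])
C=cam('wrist'); im=C[0]['color'][:,:,::-1].copy()
for n,p in [('lipend',Sc(.09,0,.004)),('hs',Sc(-.042,0,.045)),('he',Sc(-.116,0,.045)),('grip',Sc(-.08,0,.045)),('lipL',Sc(.09,.0215,.004)),('lipR',Sc(.09,-.0215,.004))]:
    q=proj(C,p); print(n,np.round(q,1)); cv2.circle(im,(int(q[1]),int(q[0])),2,(0,0,255),-1)
cv2.imwrite('pics/w4.png',cv2.resize(im,(800,600),interpolation=cv2.INTER_CUBIC))
E
python3 kin.py
```

```text
10.125 [0.52711221 0.16886095 0.33639119] [-0.08506803  0.27674424 -0.40825555  1.78891368  0.12222783  1.10073736
 -1.76934405] [ 0.13746674 -0.10674392 -0.34804115]
lipend [  6.9 251.5]
hs [151.5 251.9]
he [223.3 252.3]
grip [189.5 252.1]
lipL [  6.9 229. ]
lipR [  6.8 274. ]
0.0019270697240707877 [-1, 1, -1, 1, -1, 1, -1] [-0.0842  3.0574  1.7212  0.5357  0.4723  1.7086  0.0329 -0.039   0.0379
 -0.0101]
0.0019270697240748708 [-1, 1, -1, 1, -1, 1, -1] [-0.0842 -3.2258  1.7212  0.5357  0.4723  1.7086  0.0329 -0.039   0.0379
 -0.0101]
0.0019270697241409265 [-1, 1, -1, 1, -1, 1, -1] [-0.0842  3.0574  1.7212  0.5357  0.4723  1.7085  0.0329 -0.039   0.0379
 -0.0101]
0.04335577971377343 [-1, 1, -1, 1, -1, 1, -1] [ 2.9394 -0.2022 -4.352  -0.7343  0.3539 -5.5625  0.2327 -0.0514  0.8609
  0.0682]
```

View pics/w4.png

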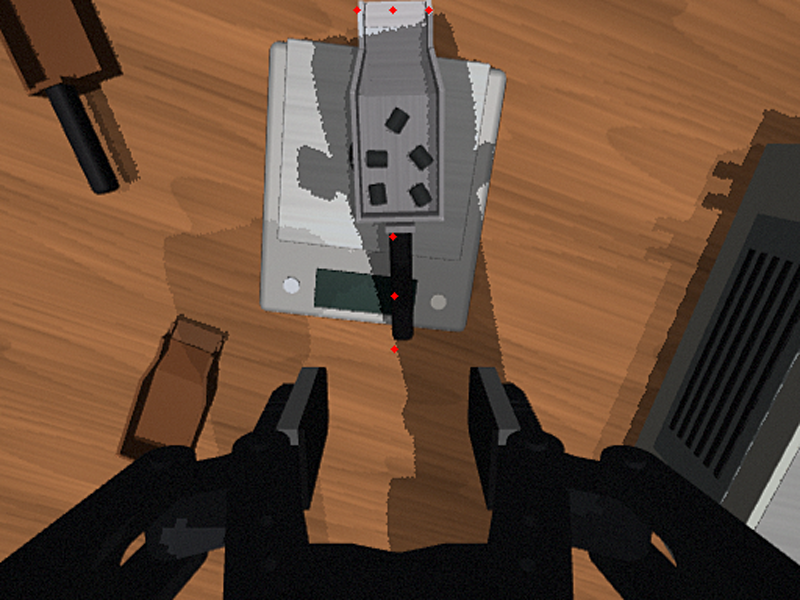

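Run:
```python
from h import *
from scipy.optimize import least_squares
C=cam('wrist')
obs=[((402,339),(-.116,0,.043),1,1),((400.5,219),(-.0405,0,.028),1,1),((396,5),(.086,0,.006),0,1)]
def res(x):
    o=[]
    for (u,v),m,wr,wc in obs:
        q=proj(C,Sc(*m,so=np.array([x[0],x[1],.05]),sy=x[2])); o+=[wr*(q[0]-(v+.5)*.64+.5),wc*(q[1]-(u+.5)*.64+.5)]
    return o
f=least_squares(res,[.58,.19,.34],x_scale=[.01,.01,.1]); print(f.x,np.degrees(f.x[2]),np.round(f.fun,2))
```

```text
[0.58891507 0.19014039 0.35743973] 20.479788082954848 [-0.28  0.17  0.25 -0.27  0.    0.1 ]
```

```bash
sed -i 's/^SO=.*/SO=np.array([.587,.190,.05]); SY=np.radians(20.3)/' h.py
cat >> h.py <<'E'
AL=.4
def toolR(sy,tip=0.):
    "tool rotation when scoop has yaw sy and nose-down tip"
    Rs=Ro.from_euler('z',sy)*Ro.from_euler('y',tip)
    z=np.array([np.sin(AL),0,-np.cos(AL)]); x=np.array([0,-1.,0]); return Rs.as_matrix()@np.stack([x,np.cross(z,x),z],1)
E
python3 - <<'E'
from h import *
Rt=toolR(SY)
for back in (.10,.054): 
    p=Sc(-.08,0,.036)-Rt[:,2]*back; print(p,rel(p,Rt))
E
```

```text
[0.47544577 0.14873484 0.1781061 ] ([0.1, 2.22, 6.33], [2.29, -0.02, -0.09])
[0.4922464  0.15494958 0.13573729] ([0.09, 1.5, 8.03], [2.29, -0.02, -0.09])
```

Request:
{"method": "apply_moves", "body": {
  "moves": [
    [[0.1, 1.2, 2.0], [1.1, 0, -0.1], 0],
    [[0.1, 2.2, 4.0], [2.3, 0, -0.1], 0],
    [[0.1, 2.2, 5.6], [2.3, 0, -0.1], 0],
    [[0.1, 2.2, 6.3], [2.3, 0, -0.1], 0],
    [[0.1, 2.2, 6.3], [2.3, 0, -0.1], 0]
  ],
  "force": 80
}}

```text
t: 10.95
eef_pos: [0.4746, 0.149, 0.1776]
tool_rot: [-0.161, 0.805, -0.559, 0.114]
contact_force: [0.1, -0.1, 0.8]
gripper_width: 0.5
```

```bash
python3 - <<'E'
from h import *
o=log(); print(o['t'],o['eef_pos'],o['q'],o['contact_force'])
Rt=toolR(SY);p=Sc(-.08,0,.036)-Rt[:,2]*.054; print(rel(p,Rt))
C=cam('wrist'); im=C[0]['color'][:,:,::-1].copy()
for n,p in [('hs',Sc(-.042,0,.045)),('he',Sc(-.116,0,.045)),('grip',Sc(-.08,0,.045)),('grip',Sc(-.08,0,.036))]:
    q=proj(C,p); print(n,np.round(q,1)); cv2.circle(im,(int(q[1]),int(q[0])),2,(0,0,255),-1)
cv2.imwrite('pics/w5.png',im)
E
python3 kin.py
```

```text
10.95 [0.47462818 0.14896987 0.17756517] [-0.2543124   0.27046217 -0.22075103  2.30021539  0.51372872  0.20629565
 -2.15387893] [ 0.06696641 -0.05071107  0.84637641]
([0.01, -0.04, 1.83], [0.01, -0.02, 0.02])
hs [159.3 254.8]
he [299.1 254.5]
grip [229.6 254.7]
grip [229.3 254.6]
0.0036351678534900776 [-1, 1, -1, 1, -1, 1, -1] [-0.0916  3.0512  0.3037  0.5473  0.4737  0.2573  0.0312  0.0108  0.0229
 -0.0055]
0.0036351678535196962 [-1, 1, -1, 1, -1, 1, -1] [-0.0916  3.0512  0.3037  0.5473  0.4737  0.2573  0.0312  0.0108  0.0229
 -0.0055]
0.003635167853536587 [-1, 1, -1, 1, -1, 1, -1] [-0.0916 -3.232   0.3037  0.5473  0.4737  0.2573  0.0312  0.0108  0.0229
 -0.0055]
0.6881465069073138 [-1, 1, 1, 1, -1, 1, -1] [ 0.2442  3.0451  0.933   0.1525  0.5156  0.2284  0.6633  0.0818  0.2544
 -0.2833]
```

View pics/w5.png

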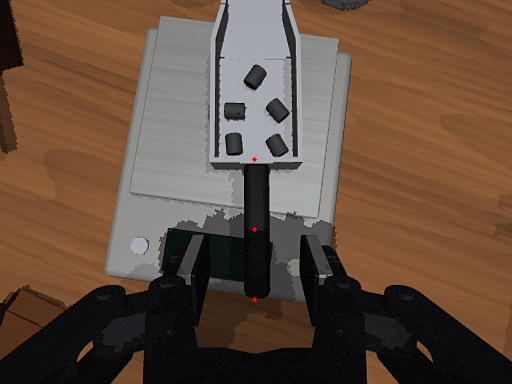

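```bash
cat > kin2.py <<'E'
from kin import *
s=[-1,1,-1,1,-1,1,-1]
AX=['z','y','z','y','z','y','z']
N0=dict(h=.3,u=.547,f=.474,w=.257)
nom=np.array([[0,0,.30],[0.03,0,0],[0,0,.547],[0,0,0],[0,0,.474],[0.02,0,0],[0,0,.257]])
def fk2(q,x):
    c0,c1=x[:2]; off=nom+x[2:23].reshape(7,3); tl=x[23:35].reshape(6,2)
    r=Ro.from_euler('z',c0); p=np.zeros(3)
    for i in range(7):
        if i>0: r=r*Ro.from_rotvec([tl[i-1,0],0,tl[i-1,1]] if AX[i]=='y' else [tl[i-1,0],tl[i-1,1],0])
        r=r*Ro.from_euler(AX[i],s[i]*q[i]); p=p+r.apply(off[i])
    return p,(r*Ro.from_euler('z',c1)).as_matrix()
def fit2():
    def res(x):
        o=[]
        for q,p,t in D:
            pp,rr=fk2(q,x); o+=list((pp-p)*1000)+list(Ro.from_matrix(rr.T@quat(t)).as_rotvec()*300)
        return np.array(o+list(x[2:23]*20)+list(x[23:]*10))
    x0=np.zeros(35); x0[0]=-.09; x0[1]=3.05
    f=least_squares(res,x0); return f
def ik(p,Rt,x,q0):
    lo=np.array([-2.96,-.34,-1.41,.24,-1.37,.17,-2.96])+.03; hi=np.array([2.96,2.1,1.46,2.44,4.51,1.92,2.96])-.03
    best=None
    rng=np.random.default_rng(0)
    for k in range(12):
        st=np.clip(np.array(q0)+(rng.normal(0,.5,7) if k else 0),lo+.01,hi-.01)
        def r(q):
            pp,rr=fk2(q,x); return np.concatenate([(pp-p)*100,Ro.from_matrix(rr.T@Rt).as_rotvec()*30,.01*(q-q0)])
        f=least_squares(r,st,bounds=(lo,hi))
        if best is None or f.cost<best.cost: best=f
    pp,rr=fk2(best.x,x); return best.x,np.linalg.norm(pp-p),np.linalg.norm(Ro.from_matrix(rr.T@Rt).as_rotvec())
E
cat > t.py <<'E'
from h import *; from kin2 import *
f=fit2(); x=f.x; print(f.cost,np.round(x,3).tolist())
for q,p,t in D:
    pp,rr=fk2(q,x); print(np.round((pp-p)*1000,1),np.round(np.degrees(Ro.from_matrix(rr.T@quat(t)).as_rotvec()),2))
np.save('kx.npy',x)
import h
yp=FY+np.pi/2
for al in (.4,.2,0):
    h.AL=al
    Rt=toolR(SY);p=Sc(-.08,0,.036)-Rt[:,2]*.054; r=ik(p,Rt,x,D[-1][0]); print('grasp',al,np.round(r[0],2),np.round(r[1:],4))
    q0=[0.5,.3,0,1.6,.3,1.0,.5]
    for tip in (0,.5,.9,1.05):
        Rs=(Ro.from_euler('z',yp)*Ro.from_euler('y',tip)).as_matrix()
        lip=F(0,-.010,.159); g=lip+Rs@(np.array([-.08,0,.036])-np.array([.09,0,.004]))
        Rt=toolR(yp,tip); p=g-Rt[:,2]*.054
        r=ik(p,Rt,x,q0); q0=r[0]; print('pour',al,tip,np.round(p,3),np.round(r[0],2),np.round(r[1:],4))
E
python3 t.py
```

```text
0.4122370802158143 [-0.002, 3.14, -0.0, -0.014, 0.0, -0.025, -0.014, -0.005, -0.002, -0.015, -0.005, 0.002, -0.015, 0.001, 0.001, -0.001, 0.001, -0.019, -0.001, 0.0, -0.001, -0.001, 0.0, 0.0, -0.0, -0.001, -0.0, 0.001, -0.0, -0.0, 0.001, 0.0, -0.0, 0.0, -0.001]
[ 0.  -0.  -0.1] [ 0.   -0.01 -0.01]
[ 0.1 -0.   0. ] [-0. -0.  0.]
[-0.1  0.  -0. ] [-0.  0. -0.]
[-0.1  0.1  0.1] [-0. -0.  0.]
[ 0. -0. -0.] [ 0.01 -0.    0.01]
[-0.  0. -0.] [ 0. -0.  0.]
grasp 0.4 [-0.11  0.4  -0.39  2.28  1.13  0.2  -2.74] [0. 0.]
pour 0.4 0 [ 0.565 -0.428  0.241] [ 0.78  0.73 -0.2   1.31 -0.17  1.37  0.76] [0. 0.]
pour 0.4 0.5 [ 0.56  -0.365  0.322] [ 0.56  0.43 -0.15  1.59  0.17  1.08  0.45] [0. 0.]
pour 0.4 0.9 [ 0.553 -0.292  0.359] [ 0.3   0.28 -0.13  1.79  0.62  1.02 -0.05] [0. 0.]
pour 0.4 1.05 [ 0.55  -0.262  0.365] [ 0.2   0.26 -0.14  1.86  0.8   1.07 -0.26] [0. 0.]
grasp 0.2 [-0.15  0.43 -0.33  2.14  0.38  0.42 -2.  ] [0. 0.]
pour 0.2 0 [ 0.564 -0.417  0.244] [ 0.71  0.64 -0.16  1.43 -0.07  1.2   0.7 ] [0. 0.]
pour 0.2 0.5 [ 0.559 -0.355  0.32 ] [ 0.43  0.38 -0.08  1.69  0.36  0.97  0.26] [0. 0.]
pour 0.2 0.9 [ 0.552 -0.283  0.353] [ 0.16  0.28 -0.07  1.88  0.86  1.03 -0.29] [0. 0.]
pour 0.2 1.05 [ 0.549 -0.254  0.358] [ 0.06  0.29 -0.08  1.93  1.01  1.12 -0.48] [0. 0.]
grasp 0 [-0.14  0.5  -0.36  1.99  0.27  0.7  -1.88] [0. 0.]
pour 0 0 [ 0.563 -0.407  0.245] [ 0.61  0.56 -0.1   1.55  0.06  1.03  0.58] [0. 0.]
pour 0 0.5 [ 0.558 -0.345  0.316] [ 0.28  0.36 -0.    1.79  0.61  0.89  0.01] [0. 0.]
pour 0 0.9 [ 0.551 -0.276  0.346] [ 0.02  0.32 -0.    1.95  1.08  1.08 -0.53] [0. 0.]
pour 0 1.05 [ 0.548 -0.247  0.349] [-0.07  0.34 -0.    1.99  1.19  1.2  -0.69] [0. 0.]
```

```bash
sed -i 's/^AL=.*/AL=.2/' h.py
python3 - <<'E'
from h import *
Rt=toolR(SY)
for b in (.1,.08,.054):
    p=Sc(-.08,-.001,.036)-Rt[:,2]*b; print(rel(p,Rt))
print(get_obs()['q'])
E
```

```text
([0.07, -0.7, 0.12], [-1.16, -0.02, 0.01])
([0.06, -0.54, 0.91], [-1.16, -0.02, 0.01])
([0.06, -0.33, 1.92], [-1.16, -0.02, 0.01])
[-0.25211356  0.26839946 -0.22285566  2.29640581  0.51244535  0.20705086
 -2.15282202]
```

Request:
{"method": "apply_moves", "body": {
  "moves": [
    [[0.05, -0.7, 0.1], [-1.15, 0, 0], 0],
    [[0.05, -0.7, 0.1], [-1.15, 0, 0], 0],
    [[0.05, -0.55, 0.9], [-1.15, 0, 0], 0],
    [[0.05, -0.35, 1.5], [-1.15, 0, 0], 0],
    [[0.05, -0.3, 1.9], [-1.15, 0, 0], 0],
    [[0.05, -0.3, 1.9], [-1.15, 0, 0], 0],
    [[0.05, -0.3, 1.9], [-1.15, 0, 0], -1],
    [[0.05, -0.3, 1.9], [-1.15, 0, 0], -1],
    [[0.05, -0.3, 1.9], [-1.15, 0, 0], -1],
    [[0.05, -0.3, 1.9], [-1.15, 0, 0], -1],
    [[0.05, -0.3, 1.9], [-1.15, 0, 0], -1],
    [[0.05, -0.3, 1.9], [-1.15, 0, 0], -1]
  ],
  "force": 80
}}

```text
t: 12.55
eef_pos: [0.5004, 0.157, 0.1387]
tool_rot: [-0.082, 0.817, -0.568, 0.059]
contact_force: [-2.2, 0.6, 6.7]
gripper_width: 0.147
```

Run:
```python
from h import *
o=log(); print(o['t'],o['eef_pos'],o['q'],o['contact_force'],o['gripper_width'])
np.save('grasp.npy',np.r_[o['eef_pos'],o['tool_rot']])
save('wrist','w6.png'); print(np.round(R(o['tool_rot']).T@toolR(SY),3))
```

```text
12.55 [0.50035134 0.15701946 0.1387042 ] [-0.11296682  0.43103881 -0.3821244   2.14311147  0.44088625  0.42842962
 -2.04976574] [-2.2234862   0.62402161  6.71647829] 0.1471437035128824
[[ 1.    -0.002 -0.003]
 [ 0.002  1.     0.002]
 [ 0.003 -0.002  1.   ]]
```

View pics/w6.png

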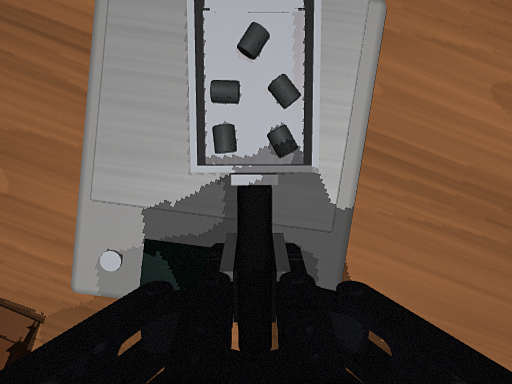

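Request:
{"method": "apply_moves", "body": {
  "moves": [
    [[0, -0.02, -0.1], [0, 0, 0], -1],
    [[0, -0.06, -0.3], [0, 0, 0], -1],
    [[0, -0.16, -0.8], [0, 0, 0], -1],
    [[0, -0.3, -1.5], [0, 0, 0], -1],
    [[0, -0.46, -2.3], [0, 0, 0], -1],
    [[0, -0.64, -3.2], [0, 0, 0], -1],
    [[0, -0.82, -4.1], [0, 0, 0], -1],
    [[0, -1.0, -5.0], [0, 0, 0], -1],
    [[0, -1.14, -5.7], [0, 0, 0], -1],
    [[0, -1.2, -6.0], [0, 0, 0], -1],
    [[0, -1.24, -6.2], [0, 0, 0], -1],
    [[0, -1.24, -6.2], [0, 0, 0], -1]
  ]
}}

```text
t: 14.1
eef_pos: [0.4993, 0.157, 0.2961]
tool_rot: [-0.081, 0.817, -0.568, 0.059]
contact_force: [-0.9, 0.1, -1.8]
gripper_width: 0.148
```

```bash
cat > chk.py <<'E'
from h import *
import sys
tag=sys.argv[1]
o=log(); print(o['t'],o['eef_pos'],o['q'],o['contact_force'],o['torque'],o['gripper_width'])
save('wrist','w%s.png'%tag)
for c in ('top','side'):
    save(c,c+tag+'.png')
E
python3 chk.py 7
python3 - <<'E'
import cv2
a=cv2.imread('pics/top7.png');b=cv2.imread('pics/side7.png')
cv2.imwrite('pics/c7.png',cv2.hconcat([cv2.resize(a[70:270,130:330],(400,400),interpolation=3),cv2.resize(b[130:330,130:330],(400,400),interpolation=3)]))
E
```

```text
14.1 [0.49932366 0.15697706 0.29606041] [ 0.04486648  0.20036643 -0.53466875  2.00827675  0.18465547  0.76887247
 -1.80694145] [-0.93546448  0.07253781 -1.77183911] [-0.18139626  0.40566532  0.04265141] 0.1477077758015867
```

View pics/c7.png

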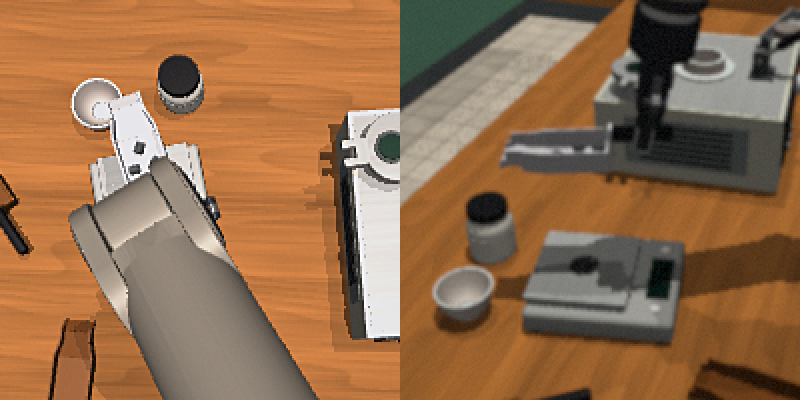

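View pics/w7.png

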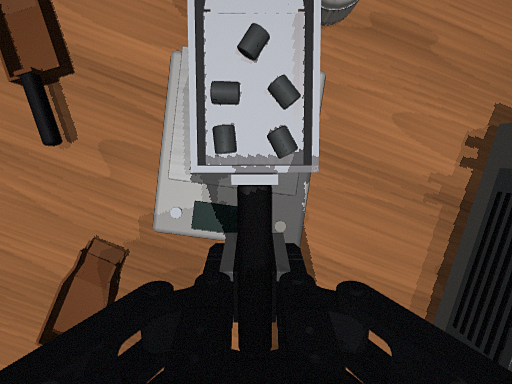

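```bash
cat >> h.py <<'E'
FC=np.array([.5496,-.2294,0])
_g=np.load('grasp.npy') if __import__('os').path.exists('grasp.npy') else None
def Tm(p,Rm): T=np.eye(4);T[:3,:3]=Rm;T[:3,3]=p;return T
if _g is not None:
    TS=np.linalg.inv(Tm(_g[:3],R(_g[3:])))@Tm([.5889,.1901,.05],Ro.from_euler('z',np.radians(20.48)).as_matrix())  # scoop in tool
def scoop_now(o=None):
    o=o or get_obs(); return Tm(o['eef_pos'],R(o['tool_rot']))@TS
E
python3 - <<'E'
from h import *
print('grip in tool',TS@np.array([-.08,0,.036,1])*1000)
S=scoop_now(); C=cam('wrist'); im=C[0]['color'][:,:,::-1].copy()
for m in [(-.04,.028,.028),(-.04,-.028,.028),(-.042,0,.045),(.038,.028,.028),(.038,-.028,.028),(.038,.02,.0),(.038,-.02,.0)]:
    p=(S@np.r_[m,1])[:3]; q=proj(C,p); print(m,np.round(q,1)); cv2.circle(im,(int(round(q[1])),int(round(q[0]))),2,(0,0,255),-1)
cv2.imwrite('pics/w7b.png',cv2.resize(im[0:200,150:360],None,fx=3.5,fy=3))
for c in ('top','side'):
    C=cam(c); im=C[0]['color'][:,:,::-1].copy()
    for m in [(.09,.0215,.004),(.09,-.0215,.004),(-.04,.028,.028),(.038,.028,.028)]:
        p=(S@np.r_[m,1])[:3]; q=proj(C,p); print(c,m,np.round(q,1)); cv2.circle(im,(int(round(q[1])),int(round(q[0]))),0,(0,0,255),-1)
    a=(100,180) if c=='top' else (180,170)
    cv2.imwrite('pics/c7%s.png'%c,cv2.resize(im[a[0]:a[0]+75,a[1]:a[1]+75],None,fx=8,fy=8,interpolation=3))
E
```

```text
grip in tool [-2.24006657e-01 -3.67017093e+00  5.45455866e+01  1.00000000e+03]
(-0.04, 0.028, 0.028) [168.3 188.8]
(-0.04, -0.028, 0.028) [168.1 317.4]
(-0.042, 0, 0.045) [174.9 253.1]
(0.038, 0.028, 0.028) [-20.8 185. ]
(0.038, -0.028, 0.028) [-20.8 320.5]
(0.038, 0.02, 0.0) [  9.4 212.7]
(0.038, -0.02, 0.0) [  9.4 293.1]
top (0.09, 0.0215, 0.004) [119.2 183. ]
top (0.09, -0.0215, 0.004) [113.8 199.7]
top (-0.04, 0.028, 0.028) [167.3 195.2]
top (0.038, 0.028, 0.028) [136.8 185.2]
side (0.09, 0.0215, 0.004) [213.9 178.2]
side (0.09, -0.0215, 0.004) [204.1 181.4]
side (-0.04, 0.028, 0.028) [205.7 232.3]
side (0.038, 0.028, 0.028) [206.4 198.7]
```

View pics/w7b.png

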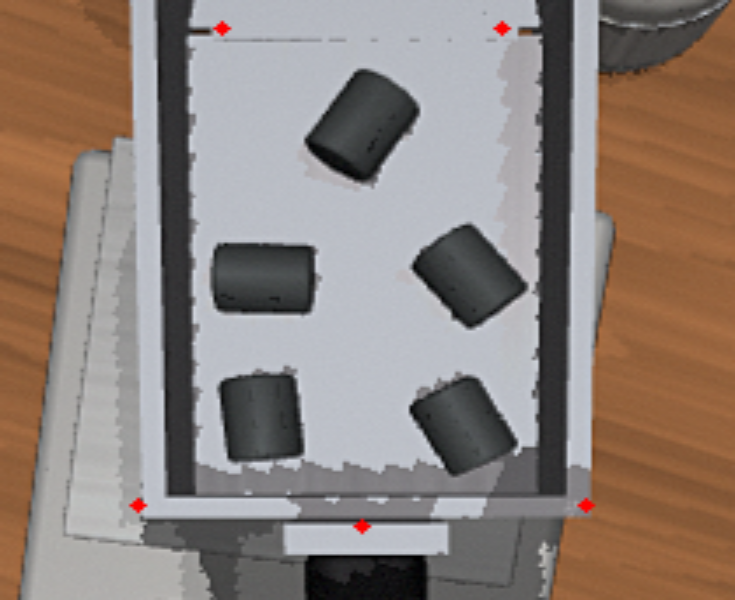

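View pics/c7top.png

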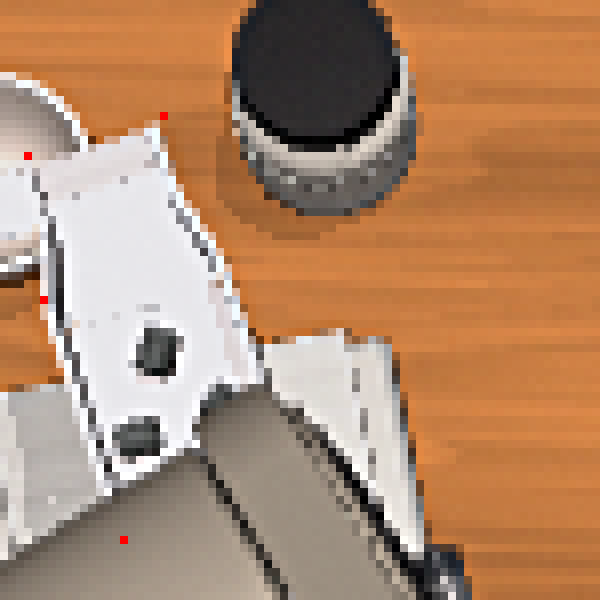

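View pics/c7side.png

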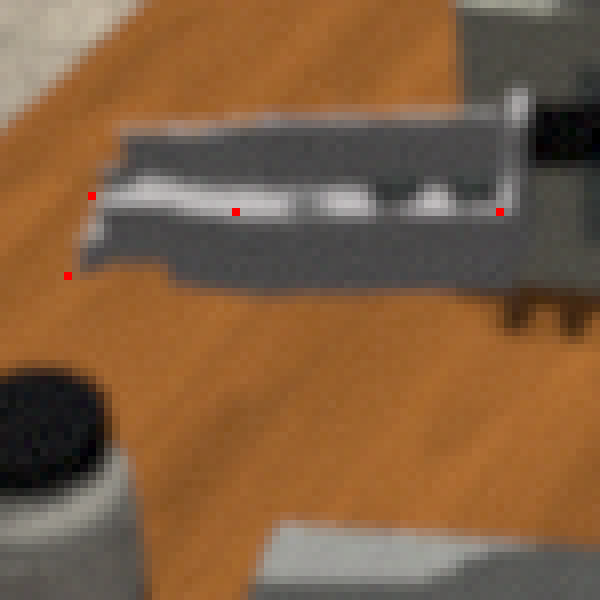

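```bash
cat >> h.py <<'E'
if _g is not None: TS[:3,3]-=TS[:3,0]*.0025
def tool_for(Ts): T=Ts@np.linalg.inv(TS); return T[:3,3],T[:3,:3]
def pour(tip,ly,lz,lx=0.,dyaw=0.):
    "scoop pose with lip end at furnace (lx,ly,lz), tipped"
    Rs=(Ro.from_euler('z',FY+np.pi/2+dyaw)*Ro.from_euler('y',tip)).as_matrix()
    return Tm(F(lx,ly,lz)-Rs@np.array([.09,0,.004]),Rs)
def rows(poses,jaw=-1,nd=2):
    o=get_obs(); 
    for Ts in poses:
        p,Rm=tool_for(Ts); d,r=rel(p,Rm,o); print([[round(v,nd) for v in d],[round(v,nd) for v in r],jaw])
def interp(A,B,ss):
    out=[]
    from scipy.spatial.transform import Slerp
    sl=Slerp([0,1],Ro.from_matrix([A[:3,:3],B[:3,:3]]))
    for s in ss: out.append(Tm(A[:3,3]*(1-s)+B[:3,3]*s,sl(s).as_matrix()))
    return out
E
python3 - <<'E'
from h import *
A=scoop_now(); B=pour(0,-.03,.235); print(A[:3,3],B[:3,3])
print(np.round(A[:3,:3],3))
t=np.linspace(0,1,33)[1:]; s=10*t**3-15*t**4+6*t**5
s=3*t**2-2*t**3
rows(interp(A,B,s[:20]))
E
```

```text
[0.58540908 0.18919937 0.20696181] [ 0.560893   -0.34886744  0.231     ]
[[ 0.937 -0.35   0.002]
 [ 0.35   0.937  0.001]
 [-0.002  0.     1.   ]]
[[0.07, 0.02, -0.01], [0.0, -0.0, -0.02], -1]
[[0.28, 0.09, -0.03], [0.0, -0.02, -0.08], -1]
[[0.61, 0.2, -0.06], [0.0, -0.04, -0.18], -1]
[[1.06, 0.34, -0.11], [0.0, -0.06, -0.32], -1]
[[1.62, 0.52, -0.16], [0.0, -0.1, -0.48], -1]
[[2.27, 0.72, -0.23], [0.0, -0.14, -0.68], -1]
[[3.02, 0.94, -0.3], [0.0, -0.18, -0.9], -1]
[[3.85, 1.18, -0.38], [0.01, -0.23, -1.15], -1]
[[4.74, 1.44, -0.46], [0.01, -0.29, -1.42], -1]
[[5.7, 1.7, -0.55], [0.01, -0.35, -1.7], -1]
[[6.71, 1.97, -0.64], [0.01, -0.41, -2.01], -1]
[[7.76, 2.24, -0.74], [0.01, -0.47, -2.32], -1]
[[8.84, 2.51, -0.83], [0.01, -0.54, -2.65], -1]
[[9.93, 2.78, -0.93], [0.01, -0.61, -2.99], -1]
[[11.05, 3.04, -1.02], [0.02, -0.68, -3.33], -1]
[[12.16, 3.28, -1.11], [0.02, -0.75, -3.67], -1]
[[13.26, 3.52, -1.2], [0.02, -0.82, -4.01], -1]
[[14.35, 3.75, -1.29], [0.02, -0.89, -4.36], -1]
[[15.4, 3.96, -1.37], [0.02, -0.96, -4.69], -1]
[[16.43, 4.16, -1.45], [0.02, -1.02, -5.02], -1]
```

Run:
```python
from h import *
A=scoop_now(); B=pour(0,-.03,.235)
t=np.linspace(0,1,20)[1:]; s=3*t**2-2*t**3
rows(interp(A,B,s),nd=2)
```

```text
[[0.2, 0.06, -0.02], [0.0, -0.01, -0.06], -1]
[[0.76, 0.25, -0.08], [0.0, -0.05, -0.23], -1]
[[1.65, 0.53, -0.17], [0.0, -0.1, -0.49], -1]
[[2.82, 0.88, -0.28], [0.0, -0.17, -0.84], -1]
[[4.22, 1.29, -0.41], [0.01, -0.26, -1.26], -1]
[[5.8, 1.73, -0.56], [0.01, -0.35, -1.73], -1]
[[7.53, 2.19, -0.72], [0.01, -0.46, -2.26], -1]
[[9.35, 2.64, -0.88], [0.01, -0.57, -2.81], -1]
[[11.22, 3.08, -1.03], [0.02, -0.69, -3.38], -1]
[[13.09, 3.49, -1.19], [0.02, -0.81, -3.96], -1]
[[14.91, 3.86, -1.33], [0.02, -0.92, -4.53], -1]
[[16.64, 4.2, -1.47], [0.02, -1.04, -5.09], -1]
[[18.25, 4.5, -1.59], [0.03, -1.14, -5.61], -1]
[[19.69, 4.76, -1.7], [0.03, -1.24, -6.08], -1]
[[20.94, 4.98, -1.8], [0.03, -1.32, -6.5], -1]
[[21.96, 5.15, -1.88], [0.03, -1.39, -6.85], -1]
[[22.73, 5.28, -1.94], [0.03, -1.45, -7.11], -1]
[[23.22, 5.36, -1.97], [0.03, -1.48, -7.28], -1]
[[23.39, 5.39, -1.99], [0.03, -1.49, -7.34], -1]
```

Request:
{"method": "apply_moves", "body": {
  "moves": [
    [[0.2, 0.06, -0.05], [0, -0.01, -0.06], -1],
    [[0.76, 0.25, -0.2], [0, -0.05, -0.23], -1],
    [[1.65, 0.53, -0.4], [0, -0.1, -0.49], -1],
    [[2.82, 0.88, -0.6], [0, -0.17, -0.84], -1],
    [[4.22, 1.29, -0.75], [0.01, -0.26, -1.26], -1],
    [[5.8, 1.73, -0.9], [0.01, -0.35, -1.73], -1],
    [[7.53, 2.19, -1.0], [0.01, -0.46, -2.26], -1],
    [[9.35, 2.64, -1.1], [0.01, -0.57, -2.81], -1],
    [[11.22, 3.08, -1.2], [0.02, -0.69, -3.38], -1],
    [[13.09, 3.49, -1.3], [0.02, -0.81, -3.96], -1],
    [[14.91, 3.86, -1.4], [0.02, -0.92, -4.53], -1],
    [[16.64, 4.2, -1.5], [0.02, -1.04, -5.09], -1],
    [[18.25, 4.5, -1.6], [0.03, -1.14, -5.61], -1],
    [[19.69, 4.76, -1.7], [0.03, -1.24, -6.08], -1],
    [[20.94, 4.98, -1.8], [0.03, -1.32, -6.5], -1],
    [[21.96, 5.15, -1.88], [0.03, -1.39, -6.85], -1],
    [[22.73, 5.28, -1.94], [0.03, -1.45, -7.11], -1],
    [[23.22, 5.36, -1.97], [0.03, -1.48, -7.28], -1],
    [[23.39, 5.39, -1.99], [0.03, -1.49, -7.34], -1],
    [[23.39, 5.39, -1.99], [0.03, -1.49, -7.34], -1]
  ]
}}

```text
t: 16.95
eef_pos: [0.5696, -0.4402, 0.3201]
tool_rot: [-0.1, 0.994, 0.046, -0.002]
contact_force: [-0.4, 0.4, -2.6]
gripper_width: 0.149
```

```bash
python3 chk.py 8
python3 - <<'E'
from h import *
S=scoop_now(); print(S[:3,3], 'tip',np.degrees(np.arcsin(-S[2,0])),'roll',np.degrees(np.arcsin(S[2,1])))
lip=(S@[.09,0,.004,1])[:3]; print('lip F',FR.T@(lip-FC))
ims=[]
for c,a in (('top',(120,320)),('side',(90,200))):
    im=cv2.imread('pics/%s8.png'%c); ims.append(cv2.resize(im[a[0]:a[0]+130,a[1]:a[1]+130],(400,400),interpolation=3))
cv2.imwrite('pics/c8.png',cv2.hconcat(ims))
E
```

```text
16.95 [ 0.56964275 -0.44015967  0.32007518] [ 0.89262464  0.64524548 -0.44964922  1.29241855  0.09846849  1.36705707
  0.57623844] [-0.43428175  0.36319474 -2.62666861] [-0.44128879 -0.06840326 -0.03104824] 0.14911588605579826
[ 0.56115333 -0.3480145   0.23158127] tip 0.03678891833128332 roll -0.058929824759553016
lip F [ 0.0003125  -0.0291728   0.23552348]
```

View pics/c8.png

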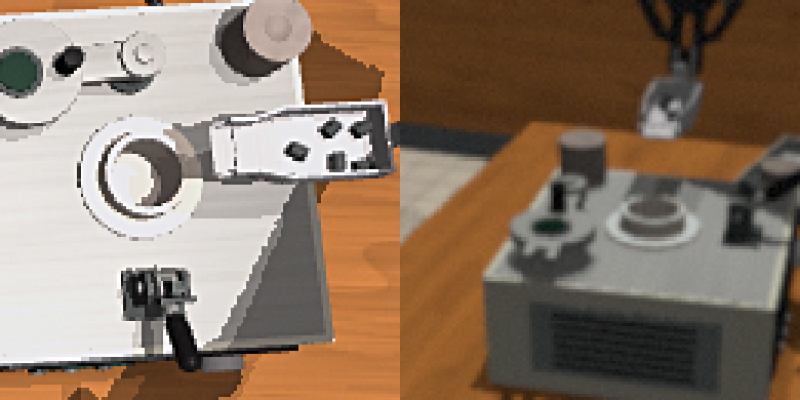

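View pics/w8.png

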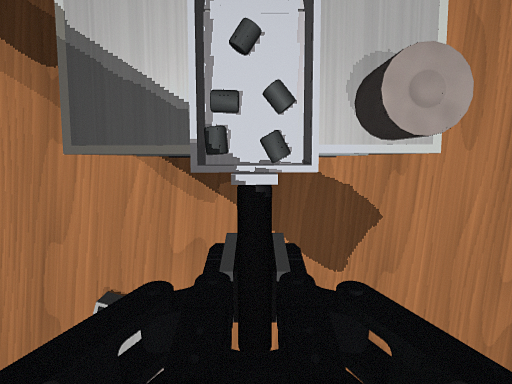

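Run:
```python
from h import *
S=scoop_now(); C=cam('top'); im=C[0]['color'][:,:,::-1].copy()
a=(140,335); k=8
big=cv2.resize(im[a[0]:a[0]+75,a[1]:a[1]+100],None,fx=k,fy=k,interpolation=3)
for m in [(.09,.0215,.004),(.09,-.0215,.004),(.09,.0,.004),(-.04,.028,.028),(-.04,-.028,.028)]:
    q=proj(C,(S@np.r_[m,1])[:3]); cv2.circle(big,(int((q[1]-a[1]+.5)*k),int((q[0]-a[0]+.5)*k)),3,(0,0,255),-1)
pts=[proj(C,F(.029*np.cos(t),.029*np.sin(t),.165)) for t in np.linspace(0,6.28,60)]
cv2.polylines(big,[np.array([[(p[1]-a[1]+.5)*k,(p[0]-a[0]+.5)*k] for p in pts],int)],True,(0,0,255),1)
cv2.imwrite('pics/c8b.png',big)
```

```text
(no output)
```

View pics/c8b.png

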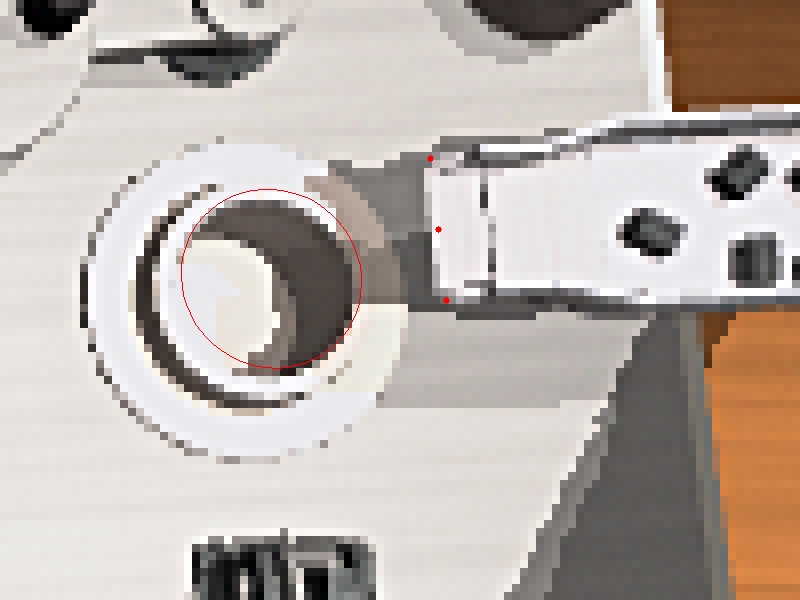

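Run:
```python
from h import *
A=scoop_now(); B=pour(0,-.010,.20,-.0015); C=pour(0,-.010,.172,-.0015)
rows(interp(A,B,[.15,.5,.85,1])+interp(B,C,[.5,1]))
```

```text
[[-0.01, -0.07, 0.23], [0.0, -0.0, 0.0], -1]
[[-0.04, -0.23, 0.78], [0.0, -0.0, 0.0], -1]
[[-0.07, -0.4, 1.32], [0.0, -0.0, 0.0], -1]
[[-0.08, -0.47, 1.55], [0.0, -0.01, 0.0], -1]
[[-0.08, -0.36, 2.1], [0.0, -0.01, 0.0], -1]
[[-0.08, -0.24, 2.65], [0.0, -0.01, 0.0], -1]
```

Request:
{"method": "apply_moves", "body": {
  "moves": [
    [[0, -0.07, 0.2], [0, 0, 0], -1],
    [[-0.04, -0.23, 0.8], [0, 0, 0], -1],
    [[-0.07, -0.4, 1.3], [0, 0, 0], -1],
    [[-0.08, -0.47, 1.55], [0, 0, 0], -1],
    [[-0.08, -0.36, 2.1], [0, 0, 0], -1],
    [[-0.08, -0.24, 2.6], [0, 0, 0], -1],
    [[-0.08, -0.24, 2.65], [0, 0, 0], -1],
    [[-0.08, -0.24, 2.65], [0, 0, 0], -1]
  ]
}}

```text
t: 18.15
eef_pos: [0.5662, -0.4218, 0.2564]
tool_rot: [-0.1, 0.994, 0.046, -0.002]
contact_force: [0.2, -0.0, -1.7]
gripper_width: 0.148
```

```bash
cat > ov.py <<'E'
from h import *
import sys
tag=sys.argv[1]; log()
S=scoop_now(); lip=(S@[.09,0,.004,1])[:3]; print('lip F',FR.T@(lip-FC),'tip',np.arcsin(-S[2,0]),get_obs()['contact_force'],get_obs()['t'])
for c,a,k in (('top',(140,325),8),('side',(90,200),6)):
    C=cam(c); im=C[0]['color'][:,:,::-1].copy()
    big=cv2.resize(im[a[0]:a[0]+75,a[1]:a[1]+100] if c=='top' else im[a[0]:a[0]+100,a[1]:a[1]+120],None,fx=k,fy=k,interpolation=3)
    cv2.imwrite('pics/o%s_%sraw.png'%(c,tag),big)
    for m in [(.09,.0215,.004),(.09,-.0215,.004),(.09,.0,.004),(-.04,.028,.028),(-.04,-.028,.028)]:
        q=proj(C,(S@np.r_[m,1])[:3]); cv2.circle(big,(int((q[1]-a[1]+.5)*k),int((q[0]-a[0]+.5)*k)),3,(0,0,255),-1)
    pts=[proj(C,F(.029*np.cos(t),.029*np.sin(t),.165)) for t in np.linspace(0,6.28,60)]
    cv2.polylines(big,[np.array([[(p[1]-a[1]+.5)*k,(p[0]-a[0]+.5)*k] for p in pts],int)],True,(0,0,255),1)
    cv2.imwrite('pics/o%s_%s.png'%(c,tag),big)
E
python3 ov.py 9
```

```text
lip F [-0.00132359 -0.01110631  0.17152008] tip 0.0007872543112136425 [ 0.20009027 -0.04384645 -1.67091699] 18.15
```

View pics/otop_9.png

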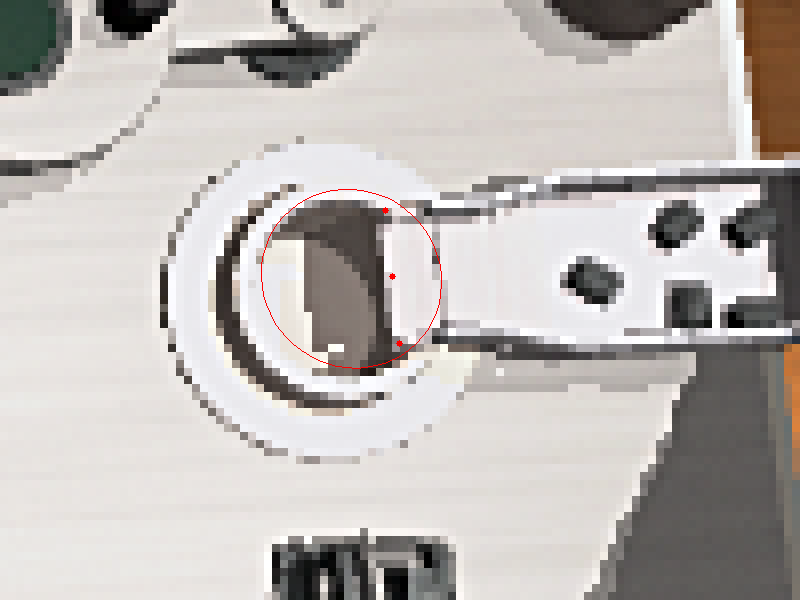

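View pics/oside_9.png

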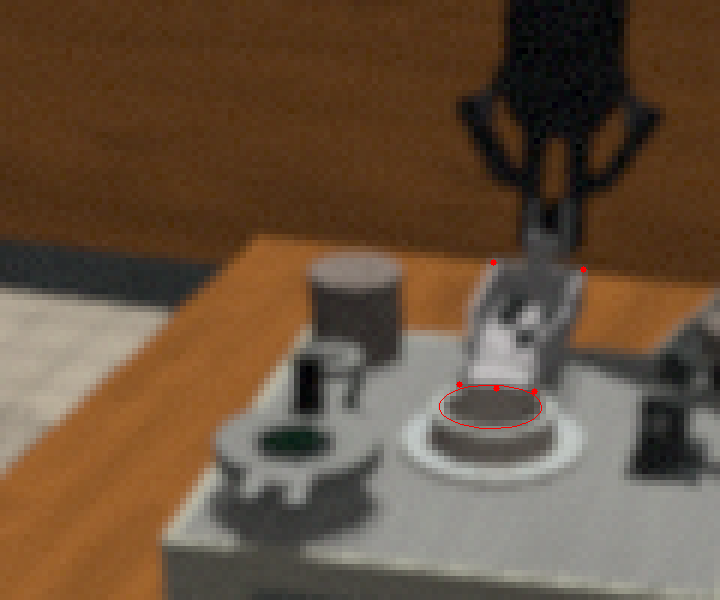

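Run:
```python
from h import *
A=scoop_now(); rows([pour(0,-.010,z,-.0022) for z in (.168,.164,.161,.159,.158)])
```

```text
[[-0.03, -0.01, 0.17], [0.01, -0.01, -0.0], -1]
[[-0.03, 0.02, 0.33], [0.01, -0.01, -0.0], -1]
[[-0.04, 0.05, 0.45], [0.01, -0.01, -0.0], -1]
[[-0.04, 0.06, 0.53], [0.01, -0.01, -0.0], -1]
[[-0.04, 0.07, 0.57], [0.01, -0.01, -0.0], -1]
```

Request:
{"method": "apply_moves", "body": {
  "moves": [
    [[-0.03, -0.01, 0.17], [0, 0, 0], -1],
    [[-0.03, 0.02, 0.33], [0, 0, 0], -1],
    [[-0.04, 0.05, 0.45], [0, 0, 0], -1],
    [[-0.04, 0.06, 0.53], [0, 0, 0], -1],
    [[-0.04, 0.07, 0.57], [0, 0, 0], -1],
    [[-0.04, 0.07, 0.57], [0, 0, 0], -1]
  ]
}}

```text
t: 19.0
eef_pos: [0.5653, -0.4209, 0.2431]
tool_rot: [-0.1, 0.994, 0.046, -0.002]
contact_force: [0.0, -1.9, 4.8]
gripper_width: 0.149
```

```bash
python3 ov.py 10; python3 -c "
from h import *;save('wrist','w10.png')"
```

```text
lip F [-0.00203258 -0.01026372  0.15811671] tip 0.0014378879147226155 [ 0.01317167 -1.91176523  4.81602041] 19.0
```

View pics/otop_10raw.png

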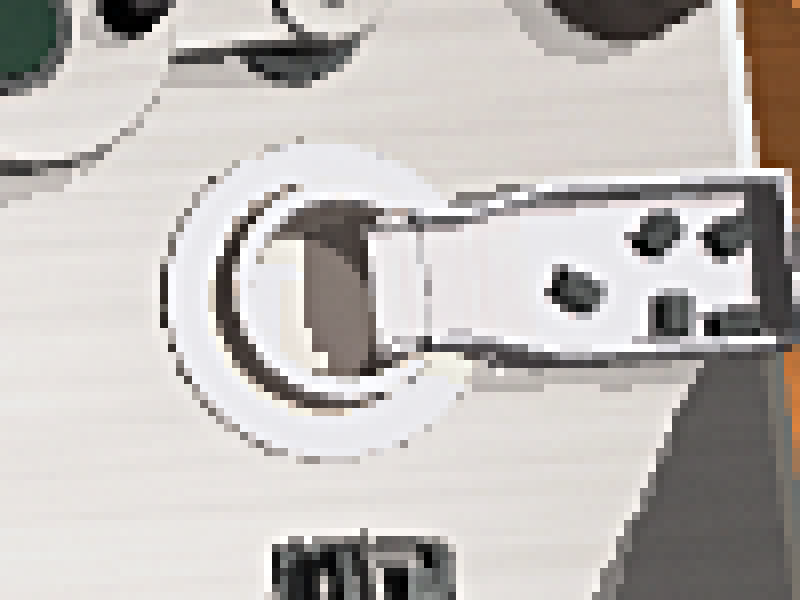

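View pics/oside_10raw.png

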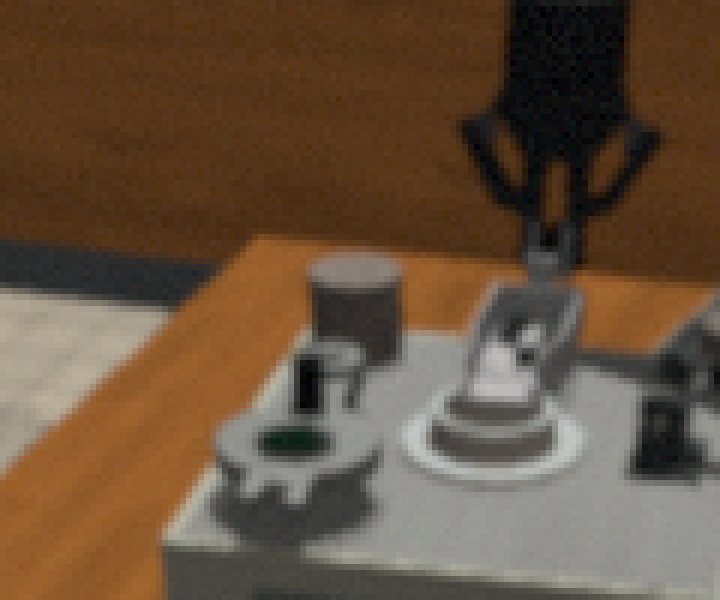

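Run:
```python
from h import *
tips=[.04,.1,.17,.25,.33,.41,.49,.56,.62,.68,.73,.78,.83,.87,.91,.95]
rows([pour(t,-.010+.004*min(1,t/.5),.1582,-.0022) for t in tips])
```

```text
[[0.01, -0.21, -0.24], [-0.22, -0.01, -0.0], -1]
[[0.01, -0.54, -0.61], [-0.56, -0.01, -0.01], -1]
[[0.01, -0.96, -1.0], [-0.97, -0.01, -0.01], -1]
[[0.01, -1.46, -1.43], [-1.42, -0.01, -0.01], -1]
[[0.01, -2.0, -1.81], [-1.88, -0.01, -0.01], -1]
[[0.01, -2.57, -2.15], [-2.34, -0.01, -0.01], -1]
[[0.01, -3.16, -2.44], [-2.8, -0.01, -0.02], -1]
[[0.01, -3.68, -2.66], [-3.2, -0.01, -0.02], -1]
[[0.01, -4.13, -2.83], [-3.54, -0.0, -0.02], -1]
[[0.01, -4.6, -2.96], [-3.89, -0.0, -0.02], -1]
[[0.01, -4.99, -3.05], [-4.17, -0.0, -0.02], -1]
[[0.01, -5.38, -3.12], [-4.46, -0.0, -0.02], -1]
[[0.01, -5.78, -3.18], [-4.75, -0.0, -0.03], -1]
[[0.01, -6.1, -3.2], [-4.98, -0.0, -0.03], -1]
[[0.01, -6.42, -3.22], [-5.21, -0.0, -0.03], -1]
[[0.01, -6.74, -3.22], [-5.43, -0.0, -0.03], -1]
```

Request:
{"method": "apply_moves", "body": {
  "moves": [
    [[0, -0.21, -0.24], [-0.22, 0, 0], -1],
    [[0, -0.54, -0.61], [-0.56, 0, 0], -1],
    [[0, -0.96, -1.0], [-0.97, 0, 0], -1],
    [[0, -1.46, -1.43], [-1.42, 0, 0], -1],
    [[0, -2.0, -1.81], [-1.88, 0, 0], -1],
    [[0, -2.57, -2.15], [-2.34, 0, 0], -1],
    [[0, -3.16, -2.44], [-2.8, 0, 0], -1],
    [[0, -3.68, -2.66], [-3.2, 0, 0], -1],
    [[0, -4.13, -2.83], [-3.54, 0, 0], -1],
    [[0, -4.6, -2.96], [-3.89, 0, 0], -1],
    [[0, -4.99, -3.05], [-4.17, 0, 0], -1],
    [[0, -5.38, -3.12], [-4.46, 0, 0], -1],
    [[0, -5.78, -3.18], [-4.75, 0, 0], -1],
    [[0, -6.1, -3.2], [-4.98, 0, 0], -1],
    [[0, -6.42, -3.22], [-5.21, 0, 0], -1],
    [[0, -6.42, -3.22], [-5.21, 0, 0], -1],
    [[0, -6.42, -3.22], [-5.21, 0, 0], -1]
  ]
}}

```text
t: 21.28
eef_pos: [0.5515, -0.2796, 0.3531]
tool_rot: [0.346, 0.937, 0.042, 0.018]
contact_force: [0.1, -0.0, -1.3]
gripper_width: 0.151
```

```bash
python3 ov.py 11; python3 -c "
from h import *;save('wrist','w11.png'); print(get_obs()['q'])"
```

```text
lip F [-0.00252658 -0.00533464  0.15744118] tip 0.9098659384396284 [ 0.09331756 -0.00640816 -1.2943747 ] 21.275
[ 0.32847173  0.29772666 -0.2774737   1.85966164  0.91850504  1.08122268
 -0.33622097]
```

View pics/w11.png

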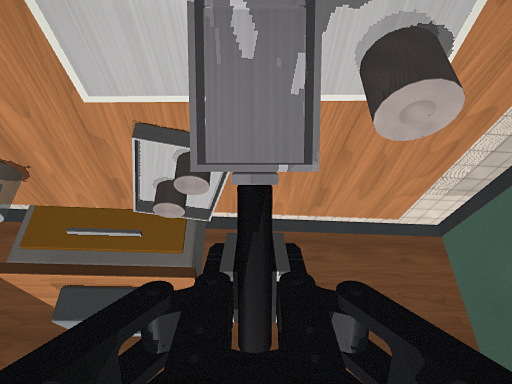

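View pics/oside_11raw.png

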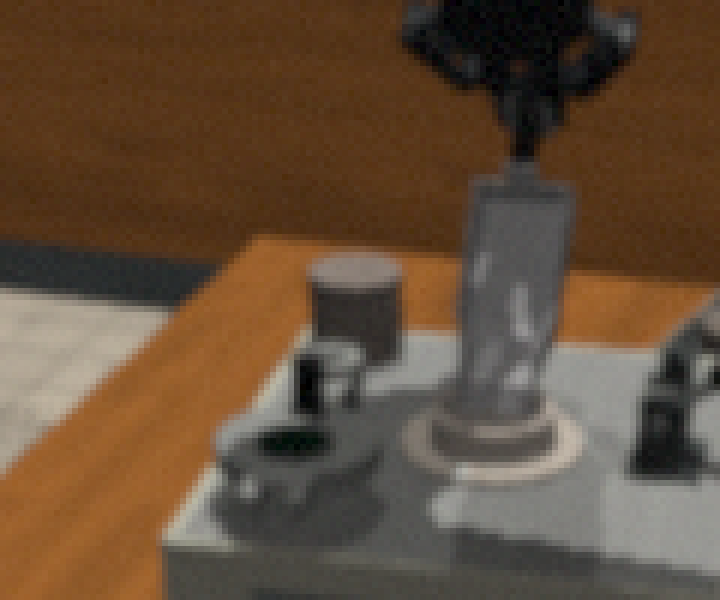

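Run:
```python
from h import *
rows([pour(t,-.006,.1582,-.0022) for t in [.98,1.05,.9,.75,.6,.45,.3,.15,.05,0]])
print()
rows([pour(0,-.008,.175,-.0022),pour(0,-.015,.20,-.0022),pour(0,-.03,.235,-.0022)])
```

```text
[[0.03, -0.33, -0.47], [-0.4, 0.02, -0.02], -1]
[[0.03, -0.71, -0.89], [-0.8, 0.02, -0.03], -1]
[[0.03, 0.06, 0.03], [0.06, 0.02, -0.02], -1]
[[0.03, 0.69, 1.06], [0.92, 0.01, -0.02], -1]
[[0.03, 1.17, 2.16], [1.78, 0.01, -0.02], -1]
[[0.04, 1.47, 3.33], [2.64, 0.01, -0.02], -1]
[[0.03, 1.59, 4.53], [3.5, 0.0, -0.01], -1]
[[0.03, 1.53, 5.73], [4.35, -0.0, -0.01], -1]
[[0.03, 1.39, 6.52], [4.93, -0.0, -0.01], -1]
[[0.03, 1.29, 6.91], [5.21, -0.0, -0.01], -1]

[[0.03, 1.79, 6.45], [5.21, -0.0, -0.01], -1]
[[0.04, 2.66, 5.87], [5.21, -0.0, -0.01], -1]
[[0.05, 4.02, 5.2], [5.21, -0.0, -0.01], -1]
```

Request:
{"method": "apply_moves", "body": {
  "moves": [
    [[0.03, -0.33, -0.47], [-0.4, 0, 0], -1],
    [[0.03, -0.71, -0.89], [-0.8, 0, 0], -1],
    [[0.03, -0.71, -0.89], [-0.8, 0, 0], -1],
    [[0.03, -0.71, -0.89], [-0.8, 0, 0], -1],
    [[0.03, -0.71, -0.89], [-0.8, 0, 0], -1],
    [[0.03, -0.71, -0.89], [-0.8, 0, 0], -1]
  ]
}}

```text
t: 22.18
eef_pos: [0.5497, -0.253, 0.3585]
tool_rot: [0.411, 0.911, 0.04, 0.021]
contact_force: [0.3, 0.7, -1.7]
gripper_width: 0.147
```

```bash
python3 ov.py 12
python3 - <<'E'
from h import *
save('wrist','w12.png')
rows([pour(t,-.006,z,-.0022) for t,z in [(.95,.1585),(.8,.159),(.65,.16),(.5,.162),(.35,.165),(.2,.168),(.1,.172),(0,.178)]])
print()
rows([pour(0,-.015,.20,-.0022),pour(0,-.04,.235,-.0022)])
E
```

```text
lip F [-0.00183402 -0.00634125  0.1584967 ] tip 1.0496501461344132 [ 0.33660551  0.65360409 -1.72282651] 22.175
[[-0.01, 0.45, 0.67], [0.57, 0.02, -0.02], -1]
[[-0.0, 1.0, 1.73], [1.43, 0.01, -0.02], -1]
[[-0.0, 1.4, 2.85], [2.29, 0.01, -0.02], -1]
[[-0.0, 1.66, 3.99], [3.15, 0.01, -0.02], -1]
[[-0.0, 1.76, 5.11], [4.01, 0.0, -0.01], -1]
[[-0.0, 1.69, 6.22], [4.87, 0.0, -0.01], -1]
[[-0.0, 1.6, 6.89], [5.44, -0.0, -0.01], -1]
[[-0.0, 1.5, 7.48], [6.01, -0.0, -0.01], -1]

[[0.0, 2.4, 7.17], [6.01, -0.0, -0.01], -1]
[[0.01, 4.11, 6.99], [6.01, -0.0, -0.01], -1]
```

View pics/otop_12raw.png

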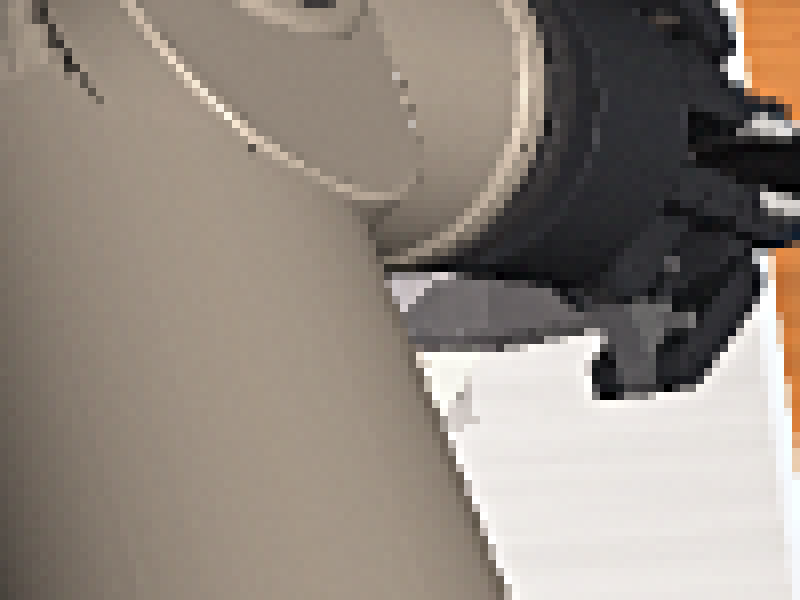

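View pics/oside_12raw.png

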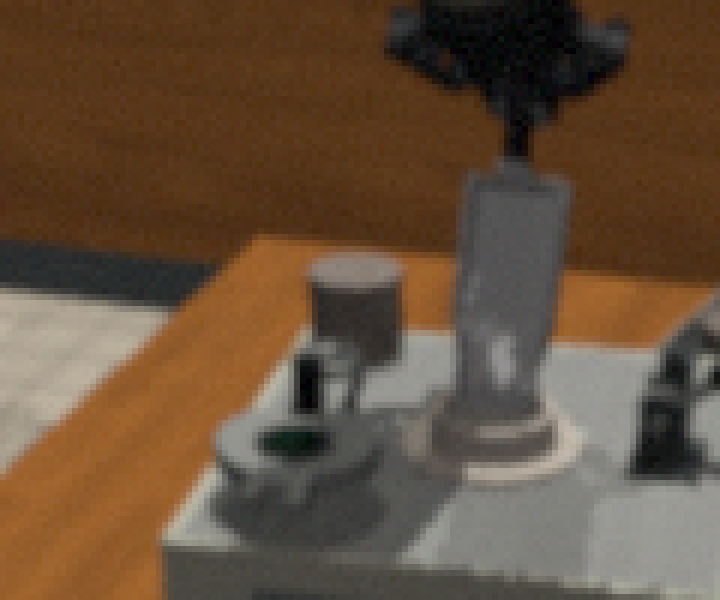

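Scoop looks empty. I'll level it, rising slightly, and back out.

Request:
{"method": "apply_moves", "body": {
  "moves": [
    [[0, 0.45, 0.67], [0.57, 0, 0], -1],
    [[0, 1.0, 1.73], [1.43, 0, 0], -1],
    [[0, 1.4, 2.85], [2.29, 0, 0], -1],
    [[0, 1.66, 3.99], [3.15, 0, 0], -1],
    [[0, 1.76, 5.11], [4.01, 0, 0], -1],
    [[0, 1.69, 6.22], [4.87, 0, 0], -1],
    [[0, 1.6, 6.89], [5.44, 0, 0], -1],
    [[0, 1.5, 7.48], [6.01, 0, 0], -1],
    [[0, 2.4, 7.17], [6.01, 0, 0], -1],
    [[0, 4.1, 6.99], [6.01, 0, 0], -1],
    [[0, 4.1, 6.99], [6.01, 0, 0], -1],
    [[0, 4.1, 6.99], [6.01, 0, 0], -1]
  ]
}}

```text
t: 23.82
eef_pos: [0.5679, -0.4496, 0.3185]
tool_rot: [-0.101, 0.994, 0.046, -0.003]
contact_force: [0.6, 1.3, -2.1]
gripper_width: 0.15
```

```bash
python3 ov.py 13
python3 - <<'E'
from h import *
save('wrist','w13.png')
for c in ('top','side'): print(c,[(np.round(d['pixel']),round(d['conf'],2)) for d in look_for(c,'ingot0')])
E
```

```text
lip F [-0.00254898 -0.03887291  0.23383575] tip 3.8163087629624735e-05 [ 0.58653633  1.30887251 -2.05170899] 23.825
top [(array([139., 330.]), 0.5)]
side []
```

View pics/otop_13.png

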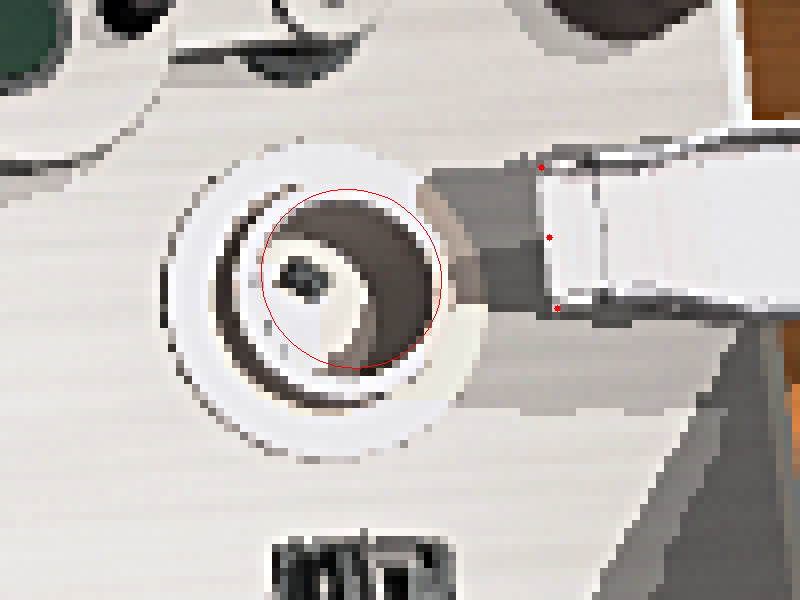

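View pics/w13.png

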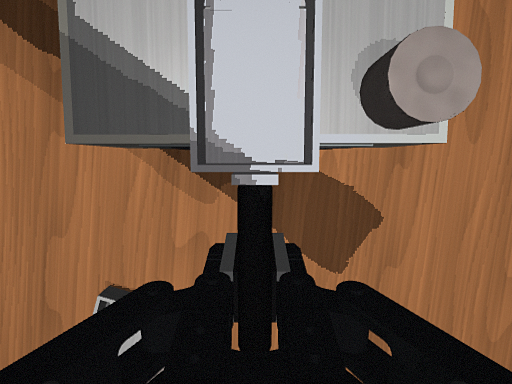

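View pics/oside_13.png

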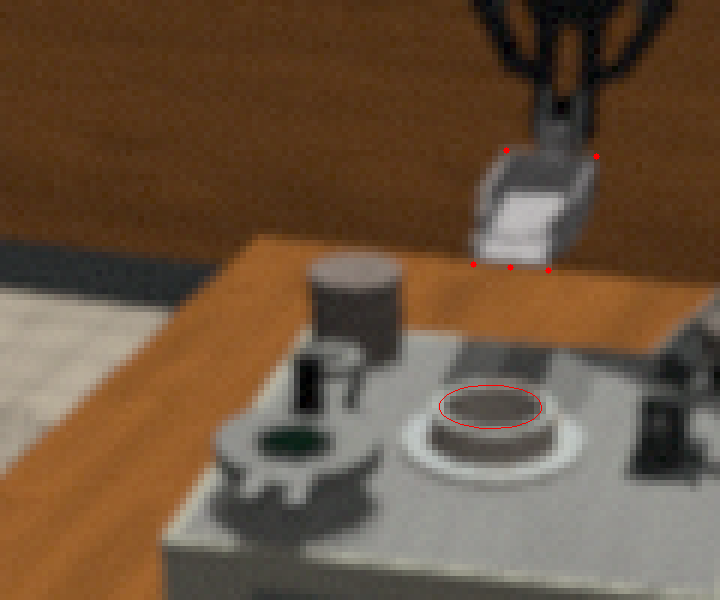

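Run:
```python
from h import *
A=scoop_now(); G=Tm(_g[:3],R(_g[3:]))@TS; B=G.copy(); B[2,3]+=.16
print(G[:3,3])
t=np.linspace(0,1,20)[1:]; s=3*t**2-2*t**3
rows(interp(A,B,s),nd=2)
```

```text
Traceback (most recent call last):
NameError: name '_g' is not defined
```

Run:
```python
from h import *
import h
_g=h._g
A=scoop_now(); G=Tm(_g[:3],R(_g[3:]))@TS; B=G.copy(); B[2,3]+=.16
print(G[:3,3])
t=np.linspace(0,1,20)[1:]; s=3*t**2-2*t**3
rows(interp(A,B,s),nd=2)
```

```text
[0.58655801 0.1892253  0.05      ]
[[-0.01, -0.17, 0.04], [-0.0, 0.01, 0.06], -1]
[[-0.05, -0.65, 0.16], [-0.0, 0.05, 0.23], -1]
[[-0.11, -1.42, 0.35], [-0.0, 0.1, 0.49], -1]
[[-0.19, -2.45, 0.59], [-0.0, 0.17, 0.84], -1]
[[-0.29, -3.7, 0.9], [-0.0, 0.26, 1.26], -1]
[[-0.39, -5.15, 1.25], [-0.01, 0.36, 1.73], -1]
[[-0.49, -6.76, 1.63], [-0.01, 0.46, 2.26], -1]
[[-0.58, -8.5, 2.05], [-0.01, 0.58, 2.81], -1]
[[-0.66, -10.34, 2.49], [-0.01, 0.69, 3.38], -1]
[[-0.72, -12.23, 2.94], [-0.01, 0.81, 3.96], -1]
[[-0.75, -14.12, 3.39], [-0.02, 0.93, 4.53], -1]
[[-0.75, -15.98, 3.84], [-0.02, 1.04, 5.09], -1]
[[-0.73, -17.75, 4.26], [-0.02, 1.15, 5.61], -1]
[[-0.69, -19.38, 4.64], [-0.02, 1.25, 6.08], -1]
[[-0.63, -20.82, 4.99], [-0.02, 1.33, 6.5], -1]
[[-0.57, -22.03, 5.27], [-0.02, 1.4, 6.85], -1]
[[-0.51, -22.95, 5.49], [-0.03, 1.46, 7.11], -1]
[[-0.48, -23.54, 5.63], [-0.03, 1.49, 7.28], -1]
[[-0.46, -23.74, 5.68], [-0.03, 1.51, 7.34], -1]
```

Request:
{"method": "apply_moves", "body": {
  "moves": [
    [[-0.01, -0.17, 0.0], [0, 0.01, 0.06], -1],
    [[-0.05, -0.65, 0.0], [0, 0.05, 0.23], -1],
    [[-0.11, -1.42, 0.1], [0, 0.1, 0.49], -1],
    [[-0.19, -2.45, 0.3], [0, 0.17, 0.84], -1],
    [[-0.29, -3.7, 0.6], [0, 0.26, 1.26], -1],
    [[-0.39, -5.15, 0.95], [0, 0.36, 1.73], -1],
    [[-0.49, -6.76, 1.35], [0, 0.46, 2.26], -1],
    [[-0.58, -8.5, 1.8], [-0.01, 0.58, 2.81], -1],
    [[-0.66, -10.34, 2.3], [-0.01, 0.69, 3.38], -1],
    [[-0.72, -12.23, 2.8], [-0.01, 0.81, 3.96], -1],
    [[-0.75, -14.12, 3.3], [-0.02, 0.93, 4.53], -1],
    [[-0.75, -15.98, 3.8], [-0.02, 1.04, 5.09], -1],
    [[-0.73, -17.75, 4.26], [-0.02, 1.15, 5.61], -1],
    [[-0.69, -19.38, 4.64], [-0.02, 1.25, 6.08], -1],
    [[-0.63, -20.82, 4.99], [-0.02, 1.33, 6.5], -1],
    [[-0.57, -22.03, 5.27], [-0.02, 1.4, 6.85], -1],
    [[-0.51, -22.95, 5.49], [-0.03, 1.46, 7.11], -1],
    [[-0.48, -23.54, 5.63], [-0.03, 1.49, 7.28], -1],
    [[-0.46, -23.74, 5.68], [-0.03, 1.51, 7.34], -1],
    [[-0.46, -23.74, 5.68], [-0.03, 1.51, 7.34], -1]
  ]
}}

```text
t: 26.58
eef_pos: [0.5006, 0.1562, 0.2989]
tool_rot: [-0.081, 0.817, -0.568, 0.06]
contact_force: [0.9, -0.3, -1.4]
gripper_width: 0.152
```

Run:
```python
from h import *
import h
_g=h._g
o=log(); A=scoop_now(); print(o['t'],o['eef_pos'],A[:3,3],o['contact_force']); G=Tm(_g[:3],R(_g[3:]))@TS
P=[]
for dz in (.14,.10,.06,.03,.014,.006,.002,.0005):
    B=G.copy(); B[2,3]+=dz; P.append(B)
rows(P)
save('wrist','w14.png')
C=cam('top'); T0=cv2.imread('pics/top0.png'); im=C[0]['color'][:,:,::-1]; cv2.imwrite('pics/c14.png',cv2.hconcat([cv2.resize(T0[70:250,280:460],(400,400),interpolation=3),cv2.resize(im[70:250,280:460],(400,400),interpolation=3)]))
big=cv2.resize(im[155:205,340:390],None,fx=12,fy=12,interpolation=3); cv2.imwrite('pics/c14m.png',big)
```

```text
26.575 [0.50064665 0.15621737 0.29890152] [0.58700817 0.18818669 0.2102624 ] [ 0.87179815 -0.28616501 -1.35665939]
[[-0.04, 0.16, 0.79], [-0.0, -0.02, 0.0], -1]
[[-0.05, 0.48, 2.36], [-0.0, -0.02, 0.0], -1]
[[-0.06, 0.81, 3.93], [-0.0, -0.02, 0.0], -1]
[[-0.07, 1.05, 5.1], [-0.0, -0.02, 0.0], -1]
[[-0.07, 1.18, 5.73], [-0.0, -0.02, 0.0], -1]
[[-0.07, 1.24, 6.04], [-0.0, -0.02, 0.0], -1]
[[-0.07, 1.27, 6.2], [-0.0, -0.02, 0.0], -1]
[[-0.07, 1.28, 6.26], [-0.0, -0.02, 0.0], -1]
```

View pics/c14.png

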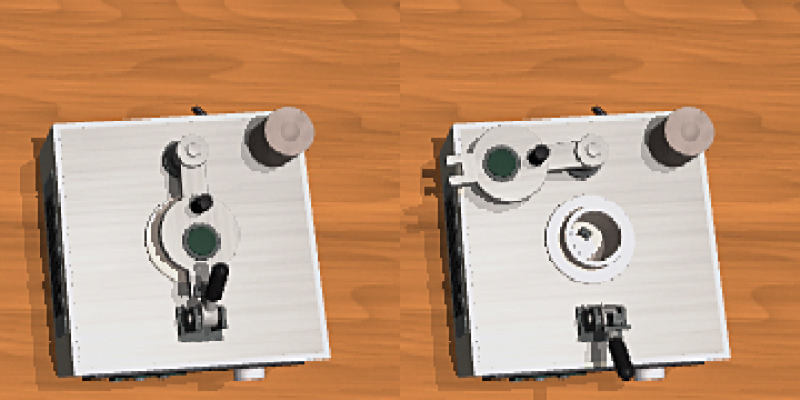

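View pics/c14m.png

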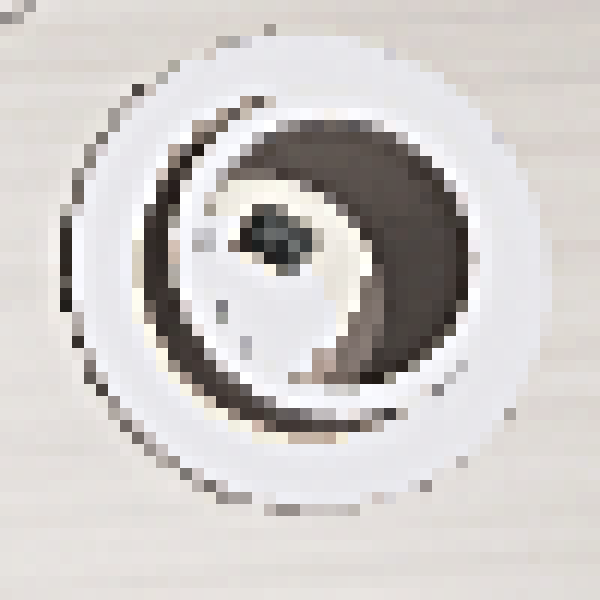

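View pics/w14.png

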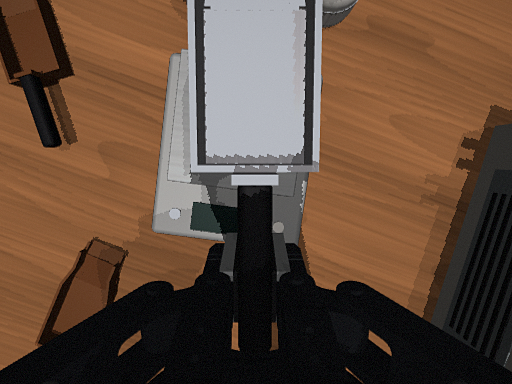

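Request:
{"method": "apply_moves", "body": {
  "moves": [
    [[-0.04, 0.16, 0.8], [0, 0, 0], -1],
    [[-0.05, 0.48, 2.36], [0, 0, 0], -1],
    [[-0.06, 0.81, 3.9], [0, 0, 0], -1],
    [[-0.07, 1.05, 5.1], [0, 0, 0], -1],
    [[-0.07, 1.18, 5.7], [0, 0, 0], -1],
    [[-0.07, 1.24, 6.0], [0, 0, 0], -1],
    [[-0.07, 1.27, 6.15], [0, 0, 0], -1],
    [[-0.07, 1.28, 6.25], [0, 0, 0], -1],
    [[-0.07, 1.28, 6.25], [0, 0, 0], -1]
  ]
}}

```text
t: 27.8
eef_pos: [0.5013, 0.1571, 0.1398]
tool_rot: [-0.082, 0.817, -0.568, 0.061]
contact_force: [0.1, 0.1, -1.1]
gripper_width: 0.145
```

Run:
```python
from h import *
import h
o=log(); print(o['t'],o['eef_pos'],h._g[:3],scoop_now()[:3,3],o['contact_force'])
save('wrist','w15.png')
```

```text
27.8 [0.50130663 0.15705813 0.13982383] [0.50035134 0.15701946 0.1387042 ] [0.58777601 0.18902087 0.05128755] [ 0.14432593  0.09709135 -1.10217016]
```

View pics/w15.png

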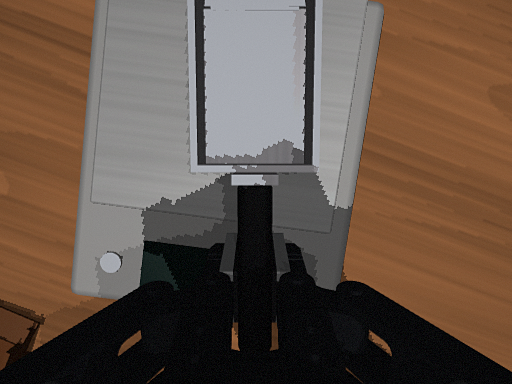

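Request:
{"method": "apply_moves", "body": {
  "moves": [
    [[0, 0, 0.03], [0, 0, 0], -1],
    [[0, 0.01, 0.05], [0, 0, 0], -1],
    [[0, 0.01, 0.05], [0, 0, 0], -1],
    [[0, 0.01, 0.05], [0, 0, 0], -0.6],
    [[0, 0.01, 0.05], [0, 0, 0], -0.3],
    [[0, 0.01, 0.05], [0, 0, 0], 0],
    [[0, 0.01, 0.05], [0, 0, 0], 0.1],
    [[0, 0.01, 0.05], [0, 0, 0], 0.1],
    [[0, 0, -0.7], [0, 0, 0], 0.1],
    [[0, 0, -2], [0, 0, 0], 0.1],
    [[0, 0, -4], [0, 0, 0], 0],
    [[0, 0, -6], [0, 0, 0], 0],
    [[0, 0, -6], [0, 0, 0], 0]
  ]
}}

```text
t: 29.48
eef_pos: [0.4737, 0.1479, 0.2901]
tool_rot: [-0.084, 0.816, -0.568, 0.063]
contact_force: [-0.5, -0.4, -0.7]
gripper_width: 0.498
```

Run:
```python
from h import *
o=log(); print(o['t'],o['eef_pos'],o['contact_force'],o['gripper_width'])
save('wrist','w16.png')
a=save('top','top16.png');b=save('side','side16.png')
A=cv2.imread('pics/top16.png');B=cv2.imread('pics/side16.png')
cv2.imwrite('pics/c16.png',cv2.resize(B[190:320,130:300],None,fx=4.5,fy=4.5,interpolation=3))
# go to look into crucible from +Xf.. : tool down, x az 5.4? camera at tool -y
for xa in (-84.6,5.4):
    Rt=down(np.radians(xa)); H=np.array(read_camera('wrist')['hand_eye']); print(xa,np.round(Rt[:,1],2))
    p=F(-.03,0,.33); print(rel(p,Rt))
```

```text
29.475 [0.47368353 0.14794333 0.29014404] [-0.5038253  -0.36351671 -0.72524279] 0.4977289169845036
-84.6 [-1.   -0.09 -0.  ]
([14.9, 3.05, -2.37], [-1.15, 0.12, 1.49])
5.4 [ 0.09 -1.    0.  ]
([14.9, 3.05, -2.38], [-0.96, -0.78, -7.48])
```

View pics/c16.png

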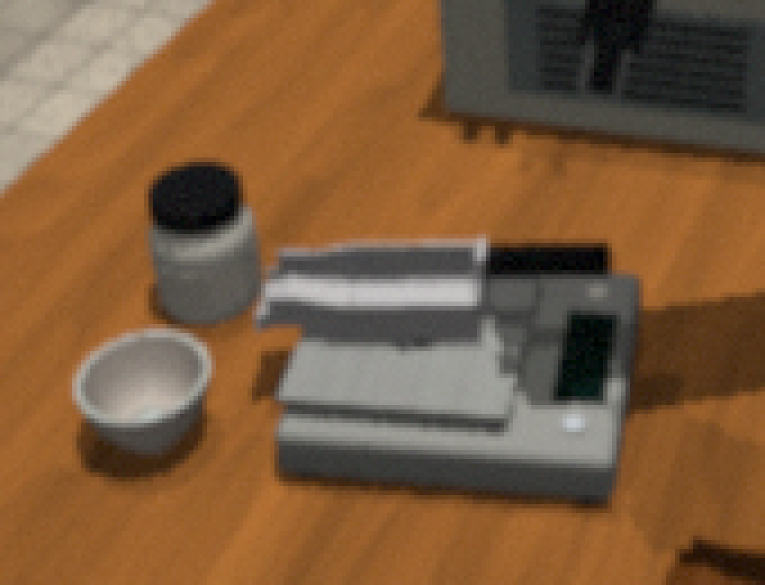

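View pics/w16.png

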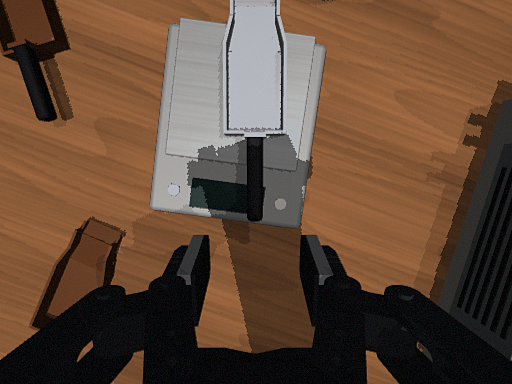

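Run:
```python
from h import *
print(rel(F(-.07,0,.34),down(np.radians(-84.6))))
b0=cv2.imread('pics/side0.png')[190:320,130:300]; b=cv2.imread('pics/side16.png')[190:320,130:300]
cv2.imwrite('pics/cmp.png',cv2.hconcat([cv2.resize(i[40:110,40:130],(400,311),interpolation=3) for i in (b0,b)]))
```

```text
([14.49, 4.49, -3.08], [-1.14, 0.12, 1.49])
```

View pics/cmp.png

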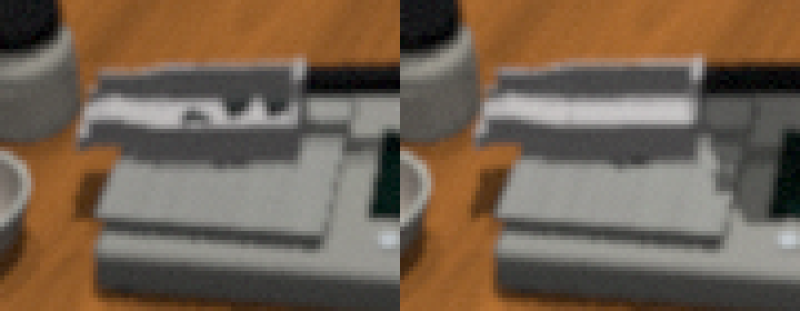

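Request:
{"method": "apply_moves", "body": {
  "moves": [
    [[0, 0, -2], [-0.3, 0, 0], 0],
    [[14.5, 4.5, -3.1], [-1.14, 0.12, 1.49], -0.5],
    [[14.5, 4.5, -3.1], [-1.14, 0.12, 1.49], -0.5],
    [[14.5, 4.5, -3.1], [-1.14, 0.12, 1.49], -0.5],
    [[14.5, 4.5, -3.1], [-1.14, 0.12, 1.49], -0.5],
    [[14.5, 4.5, -3.1], [-1.14, 0.12, 1.49], -0.5],
    [[14.5, 4.5, -3.1], [-1.14, 0.12, 1.49], -0.5],
    [[14.5, 4.5, -3.1], [-1.14, 0.12, 1.49], -0.5],
    [[14.5, 4.5, -3.1], [-1.14, 0.12, 1.49], -0.5],
    [[14.5, 4.5, -3.1], [-1.14, 0.12, 1.49], -0.5]
  ]
}}

```text
t: 30.98
eef_pos: [0.4803, -0.2341, 0.3411]
tool_rot: [-0.001, 0.74, -0.672, 0.0]
contact_force: [-0.6, 0.3, -0.0]
gripper_width: 0.251
```

Run:
```python
from h import *
o=log(); print(o['t'],o['eef_pos'],o['contact_force'])
save('wrist','w17.png'); a=save('top','top17.png')
C=cam('wrist'); q=proj(C,F(0,0,.165)).astype(int); print(q)
im=cv2.imread('pics/w17.png'); r0,c0=max(q[0]-60,0),q[1]-60; cv2.imwrite('pics/w17m.png',cv2.resize(im[r0:r0+120,c0:c0+120],None,fx=5,fy=5,interpolation=3))
g=np.clip((im.astype(float)/255)**.45*255,0,255).astype(np.uint8); cv2.imwrite('pics/w17g.png',cv2.resize(g[r0:r0+120,c0:c0+120],None,fx=5,fy=5,interpolation=3))
```

```text
30.975 [ 0.48031653 -0.2340547   0.34110072] [-0.61632101  0.31761263 -0.03947062]
[ 96 256]
```

View pics/w17.png

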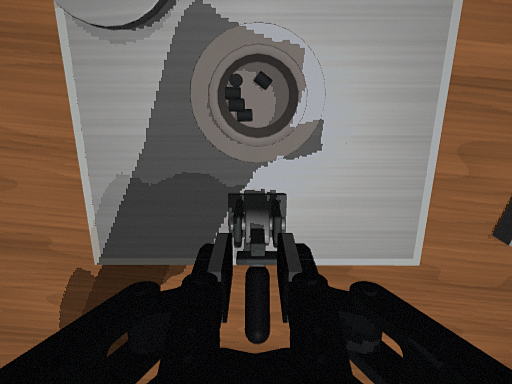

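View pics/w17g.png

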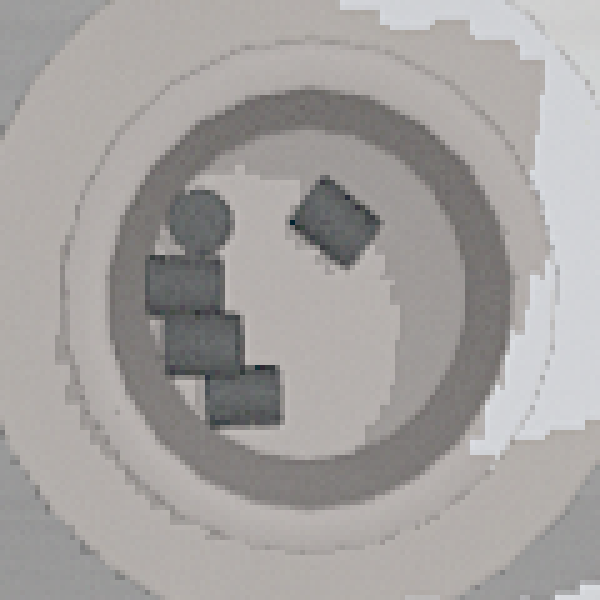

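View pics/top17.png

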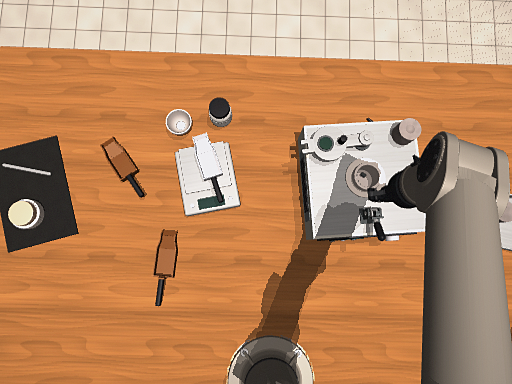

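Request:
{"method": "apply_moves", "body": {
  "moves": [
    [[0, 0, -1], [0, 0, 0], -0.5],
    [[0, 0, -2.5], [0, 0, 0], -0.5],
    [[0, 0, -3], [0, 0, 0], -0.5],
    [[0, 0, -3], [0, 0, 0], -0.5],
    [[0, 0, -3], [0, 0, 0], -0.5]
  ]
}}

```text
t: 31.8
eef_pos: [0.4793, -0.2357, 0.4153]
tool_rot: [-0.001, 0.74, -0.673, 0.0]
contact_force: [-0.0, -0.5, -0.4]
gripper_width: 0.252
```

Run:
```python
from h import *
o=get_obs(); print(o['t'],o['eef_pos'],o['contact_force'],np.abs(o['joint_vel']).max()); print(hand_in())
```

```text
31.8 [ 0.47930104 -0.23571628  0.41532139] [-0.04952428 -0.46262591 -0.40837915] 0.006425477920048742
the job is handed in; nothing more can be done
None
```

The crucible is charged and the job is handed in at about 32 s of the 72 s allowed. I flipped the cam lever open, swung the lid aside, rested the scoop's lip in the crucible's mouth with about 6 N on the rim, and tipped it to 1.05 rad. Then I put the scoop back where it had lain on the pan.

**What the last checks showed:**
- The wrist camera showed all five ingots in the crucible.
- The scoop is empty and level on the balance pan, and the side view matches the starting picture.
- Lid and lever are open, by eye well past the 1.2 rad that counts as open. I did not measure either angle.
- The casting ring, jar and bowl look unmoved.
- The arm is clear of everything, with no contact force beyond noise.

**What disagreed:** the top and wrist cameras differed by 3–5 mm on where the mouth and scoop were. I used the wrist values, nudged towards the top camera, and checked the lip against the mouth in the pictures before tipping.

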